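# Draw the tool tray up to the tail vise and put the thumb plane away

### The job

Reach over the wooden tool tray, hook both fingertips behind its far lip and draw it along the bench, square and centred, up to the sprung brass face of the vise, feeling for the contact: press it home with about 10 newtons for a moment (never 20) and leave it touching the face. Then lay the boxwood thumb plane sole down on the floor of the tray's wide empty bay and let go. Keep the tray flat on the bench with its soundpost and peg in their bay, and leave the other things on the bench where they are.

Things in the scene. Friction and masses are not known exactly. Their poses are not given: they have to be found in the camera images.
- tray: Loose open beech tray, 130 mm (x) by 150 (y) by 34 high, about 0.45 kg, sliding at some 2 to 5 N; starts 3.5 to 11 cm short of the vise's face, a little askew. Origin: centre of underside; x points away from the vise, z up. Floor 6 mm, walls 8 mm; near wall's outer face at x = -65 mm. A divider (28 mm high) at y = +26 mm parts a narrow bay (y 29 to 67 mm, holds soundpost and peg) from the wide empty one.
- tray_lip (a point): Middle of the outer edge of the tray's far lip, 71 mm along the tray's x from its origin and 29 mm above the bench. The lip, 10 mm high (24 to 34 mm) and 150 mm long, juts out 6 mm from the far wall. Axes as the tray's.
- wide_bay (a point): Centre of the floor of the tray's wide empty bay (114 mm along x by 90 mm along y, 28 mm deep), 6 mm above the bench. Axes as the tray's.
- vise: Low cast-iron tail vise, 56 mm high, fixed to the bench between robot and tray, steel tommy bar at its robot end. Origin: on the bench under face_least; x points along its slide towards the tray, z up. Its jaw carries an upright sprung brass face towards the tray, square to x, centred on y = 0, 80 mm wide, 5 to 45 mm above the bench.
- face_least (a point): Point fixed on the vise, 25 mm above its origin: where the brass face stands with the jaw wound right in. The jaw's setting is not reported: the untouched face stands 0 to 28 mm further along x, to be found by touch. Pressed, the face yields towards -x at 4 N per mm (a little more while moving), bottoming hard after 8 mm; when released it springs back 1 to 3 mm with the tray until the tray's friction holds it.
- plane_grip (a point): Small boxwood thumb plane, 64 mm long (x) by 26 mm wide (y), body 20 mm high, with a narrow wedge and steel iron rising to 34 mm on top; 90 g; lies sole down on the bench to the left or right of the tray. This point is the centre of its body, 10 mm above the sole; z up out of the sole.
- soundpost: Spruce soundpost offcut, rod 7 mm thick, 60 mm long (x), loose in the tray's narrow bay; origin under its middle.
- peg: Ebony violin peg, 71 mm long (x), head 18 mm by 8 mm, loose in the tray's narrow bay; origin near its middle.
- sanding_block: Bystander: plain beech sanding block with a cork sole, 70 by 34 by 22 mm, on the other side of the tray from the plane; origin: centre of its underside.
- bridge: Bystander: maple bridge blank, flat, 44 by 34 by 6 mm; origin: centre of its underside.
- scraper: Bystander: curved blued steel scraper, flat, about 135 by 65 by 4 mm; origin near its middle, underside.
- jar: Bystander: closed amber glass jar, 52 mm across, 70 mm high; origin: centre of its underside.
- brush: Bystander: wooden brush lying on the bench; origin under its middle.
Not all that is in view belongs to the job. What is meant by the tray is not purple, and is the smaller of those in its own colour.

How it is judged:
By the outcome, as a careful person would: the job done as asked, in the order asked, and still so for the second after the job is handed in, with the robot touching nothing.
It also fails if it takes over 67 s, if anything falls off the work surface, if the arm or the gripper's body presses on something with over 40 N, if the wrist force passes 120 N, or if a joint passes its speed limit or range.

### The arm

A 7-joint arm with a two-finger parallel gripper is mounted at the origin on the work surface. World frame = base frame: x ahead of the robot, y to its left, z up, the work surface at z = 0. Lengths are in m, angles in rad, forces in N, time in s.
With the tool pointing down it reaches from about 0.4 to 0.875 m from the base axis. Payload 19.3 kg.
Tool frame: the origin (TCP) lies between the finger pads; the fingertips stand 17 mm ahead of it and the grasp point (between the pads) lies 2 mm behind it; x points along the fingers, y is the direction in which the jaws open and shut, and the axes are right-handed (so a half turn about x gives the same grasp; the last joint's range is limited). The gripper opens to 85 mm and grips with 20 to 120 N. Pads are 22 mm wide; open, the fingers measure 114 mm over their backs; the gripper's body (76 mm by 85 mm) begins 54 mm behind the grasp point. The pads swing forward as they close: fully open they stand 13 mm farther back than shut.
Start: joints at [-1.26, 0.521, -0.036, 1.599, 0.021, 1.021, -0.113], TCP at [0.232, 0.58, 0.248] pointing down, gripper open.
Joint ranges: [-2.91, 2.91], [-0.3, 2.13], [-1.5, 1.42], [0.17, 2.43], [-1.26, 4.41], [0.16, 1.93], [-2.52, 2.52]. Speed limits (rad/s): [1.89, 1.89, 2.39, 2.39, 3.01, 3.01, 3.01].

### API

Orientations are given as [roll, pitch, yaw] about the fixed x, y, z axes, in that order (R = Rz(yaw) Ry(pitch) Rx(roll)).
In Python, from workcell import bot gives the robot as it stands.
- The arm moves only by the shell command python3 -m creep 'ROWS' [FORCE]. ROWS is JSON, a list of rows, each an object of numbers: "wx", "wy", "wz": the turn, a rotation vector about the tool's x, y, z in degrees; "tx", "ty", "tz": the shift along the tool's x, y, z in m; "claw": the closure, from 0 (fully open) to 1 (shut). A call has 1 to 8 rows; each row is the pose to reach, as a shift and turn from the pose measured when the call began, along the tool's axes at that moment; what a row does not reach only later rows make up. A row lasts 1/10 s, in which the tool goes at most 50 mm and 8.59 degrees, less where a joint would pass 70% of its speed; a pose out of reach is approached as far as the arm can. A call with a gripper value outside its range is refused whole. The fingers move at their own pace and stop on an object; FORCE is the grip in N (left out, the last holds). Time passes only in rows, so rows that repeat a pose let the fingers close. It gives the time, the measured TCP pose, the force and the opening at its end, in the units of the state.
- bot.observe(): the state, without advancing time (a new reading comes with each control period).
- bot.grab_frame(name): name is "scene" or "side" or "wrist"; returns the picture (384x512x3 uint8, blue, green, red); there is no depth.
- bot.get_calibration(name): a dict with "fx", "fy", "cx", "cy" (pixels), "R" (3x3) and "t" (3): a world point X has camera coordinates R X + t. Camera axes: x right, y down, z forward; pixel columns grow to the right and rows downward; lengths in m; the calibration is good to about 2 mm. A picture is of the moment at which its call begins: read the wrist's pose just before it. get_calibration takes no time and is no camera call; for the wrist camera it gives the pose at the moment of the call.
- bot.job_done(): hands the job in, once; it reports no verdict.
The state is a dict: "clock": time; "qpos": joint angles; "qd": joint speeds; "joint_efforts": joint torques, N m; "position": TCP position; "tool_rot": TCP orientation; "force": force on the tool from outside, world axes, zero at the start; "moment": the same for the moment, N m; "grip_width": finger opening in m.
Only numpy, scipy, OpenCV 4.12 (cv2) and the standard library are available. Lean on these libraries where they do the work, as an engineer would, in place of code of your own. Each camera call takes 0.05 s, during which the arm holds its last target.

## Working session

There is one attempt and no reset: what is moved stays moved. The work goes in short steps, Python scripts to look and compute and a shell command to move; the robot and the scene stay as the last step left them, time stands still between calls to the robot, and variables do not carry over. Pictures are saved under pics/ and viewed, and the job is handed in when it is done.

```bash
ls; mkdir -p pics; python3 - <<'E'
from workcell import bot
import cv2,numpy as np
print(bot.observe())
for n in("scene","side","wrist"):
    c=bot.get_calibration(n);print(n,c)
    cv2.imwrite(f"pics/{n}0.png",bot.grab_frame(n))
E
```

```text
pics
{'clock': 0.0, 'qpos': array([-1.26019491,  0.5220225 , -0.03635882,  1.60001378,  0.0211906 ,
        1.02112852, -0.11279604]), 'qd': array([-2.13794053e-04,  1.21965319e-03, -1.98444229e-04, -3.22165998e-04,
       -8.61962895e-04, -5.36021995e-05, -4.47330249e-04]), 'joint_efforts': array([ 3.33796470e-04, -9.27108908e+01,  1.97965264e+00, -3.69944394e+01,
        1.77357491e-02,  8.08576267e-03, -7.17046561e-06]), 'position': array([0.23218146, 0.5799124 , 0.24771802]), 'tool_rot': array([-1.51788362,  1.56960869, -1.89866862]), 'force': array([-0.2208159 ,  0.28570396,  0.32069677]), 'moment': array([ 0.00339895, -0.03530159,  0.03820446]), 'grip_width': 0.08529212909438173}
scene {'fx': 481.1012303261858, 'fy': 481.1012303261858, 'cx': 254.53428580832963, 'cy': 195.912425879414, 'R': array([[-0.51804765,  0.85511993, -0.01991339],
       [ 0.47039836,  0.26537745, -0.84160572],
       [-0.71438926, -0.44535909, -0.53972517]]), 't': array([ 0.27484029, -0.17329215,  1.76206492])}
side {'fx': 404.86682871078574, 'fy': 404.86682871078574, 'cx': 260.9821365192241, 'cy': 193.83440783019932, 'R': array([[ 0.97999696, -0.19870223, -0.01110745],
       [-0.13376323, -0.61633811, -0.77603785],
       [ 0.14735451,  0.7620005 , -0.63058852]]), 't': array([-0.4829104 ,  0.10121776,  1.09952556])}
wrist {'fx': 338.6251905055302, 'fy': 338.6251905055302, 'cx': 261.9414899648695, 'cy': 190.97069943123648, 'R': array([[ 3.71735823e-01,  9.28338080e-01, -9.41921705e-04],
       [ 8.85797074e-01, -3.54397070e-01,  2.99610182e-01],
       [ 2.77805727e-01, -1.12210189e-01, -9.54061241e-01]]), 't': array([-0.62353142, -0.03846992,  0.38059912])}
```

View pics/scene0.png

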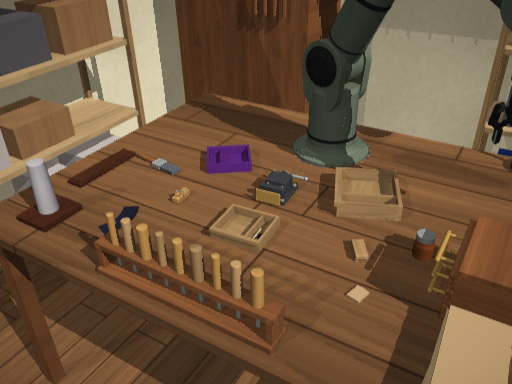

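View pics/side0.png

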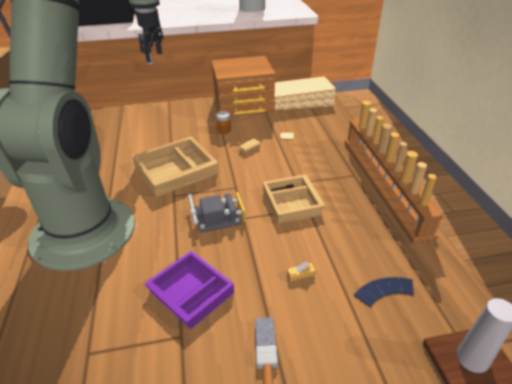

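View pics/wrist0.png

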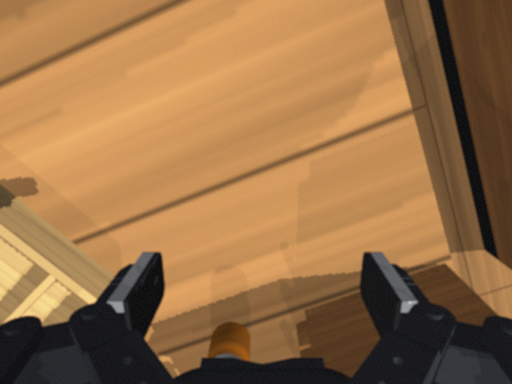

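Tray candidates in the scene view are purple (229,158), large beech (368,193) and small beech (245,226). The small beech one fits: it is the smaller of its colour, lies beyond the brass vise face, and has a soundpost and peg in its bay. I'll confirm it in enlarged crops.

```bash
cat > h.py <<'E'
from workcell import bot
import cv2,numpy as np
from scipy.spatial.transform import Rotation as Ro
def crop(src,dst,x0,y0,w,h,k):
    im=cv2.imread(src)[y0:y0+h,x0:x0+w]
    im=cv2.resize(im,None,fx=k,fy=k,interpolation=cv2.INTER_CUBIC)
    for i in range(0,w,10):
        cv2.line(im,(i*k,0),(i*k,8 if i%50 else 20),(0,0,255),1)
        if i%20==0: cv2.putText(im,str(x0+i),(i*k,20),0,.35,(255,255,255),1)
    for j in range(0,h,10):
        cv2.line(im,(0,j*k),(8,j*k),(0,0,255),1)
        if j%20==0: cv2.putText(im,str(y0+j),(10,j*k+4),0,.35,(255,255,255),1)
    cv2.imwrite(dst,im)
def onz(c,p,z):
    d=c['R'].T@np.array([(p[0]-c['cx'])/c['fx'],(p[1]-c['cy'])/c['fy'],1])
    o=-c['R'].T@c['t']; return o+d*(z-o[2])/d[2]
def proj(c,X):
    q=np.asarray(X)@c['R'].T+c['t']; return np.stack([c['fx']*q[...,0]/q[...,2]+c['cx'],c['fy']*q[...,1]/q[...,2]+c['cy']],-1)
E
python3 - <<'E'
from h import *
crop('pics/scene0.png','pics/s1.png',165,165,145,90,5)
crop('pics/side0.png','pics/s2.png',180,170,150,118,5)
E
```

```text
(no output)
```

View pics/s1.png

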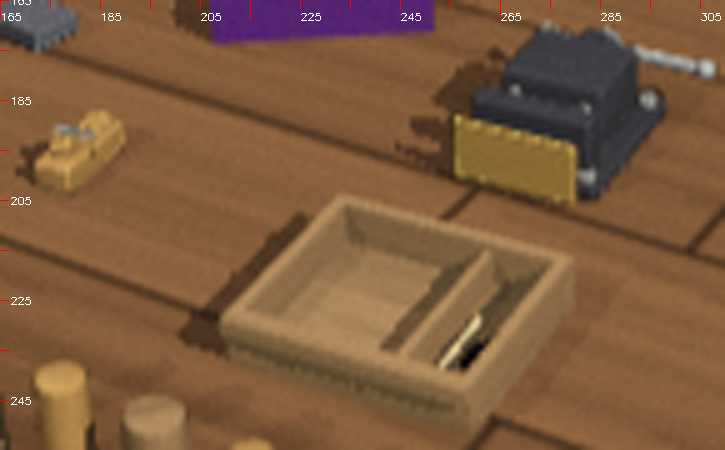

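View pics/s2.png

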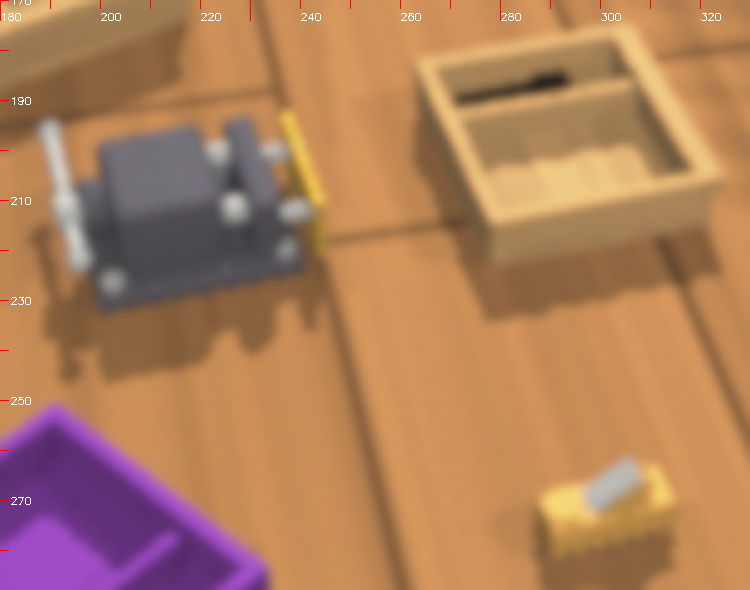

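```bash
cat > fit.py <<'E'
from h import *
from scipy.optimize import least_squares
C={n:bot.get_calibration(n) for n in("scene","side")}
def fit(pts,x0,C=C):
    # pts: list (cam, local xyz, px)
    def tr(p,l):
        c,s=np.cos(p[2]),np.sin(p[2]);return np.array([p[0]+c*l[0]-s*l[1],p[1]+s*l[0]+c*l[1],l[2]])
    f=lambda p:np.concatenate([proj(C[n],tr(p,l))-np.array(q) for n,l,q in pts])
    r=least_squares(f,x0,x_scale=[.01,.01,.1]);return r.x,np.round(r.fun.reshape(-1,2),1)
E
python3 - <<'E'
from fit import *
z=.034
T=[("scene",(-.065,-.075,z),(233,204)),("scene",(-.065,.075,z),(279.6,217)),("scene",(.071,.075,z),(259.4,242)),("scene",(.071,-.075,z),(209.4,229.4)),
("side",(-.065,-.075,z),(278,213.6)),("side",(-.065,.075,z),(263.6,182)),("side",(.071,.075,z),(305.6,175.4)),("side",(.071,-.075,z),(324,205.6))]
F=[("scene",(0,-.04,.045),(256.4,188.4)),("scene",(0,.04,.045),(280.4,195)),("scene",(0,.04,.005),(279.6,205.6)),("scene",(0,-.04,.005),(256.6,199)),
("side",(0,.04,.045),(237.2,192.4)),("side",(0,-.04,.045),(244.6,211)),("side",(0,-.04,.005),(244,221.6))]
for P in(T,F):
    for k in (None,"scene","side"):
        r=fit([p for p in P if k is None or p[0]==k],[.7,0,0]);print(k,r[0].round(4),np.degrees(r[0][2]).round(1),r[1].tolist() if k is None else'')
for n,p in(("scene",(180,196)),("side",(301.5,274))): print(onz(C[n],p,.01))
E
```

```text
None [0.5814 0.0008 0.0778] 4.5 [[-0.4, -0.3], [-0.1, -0.7], [-1.5, 1.7], [-1.1, -0.5], [-0.6, 0.1], [-1.5, -0.6], [-0.7, -1.8], [0.1, -1.3]]
scene [0.5798 0.0023 0.0948] 5.4 
side [ 0.5824 -0.003   0.059 ] 3.4 
None [ 0.4301 -0.0154  0.0706] 4.0 [[-1.1, 0.2], [-1.0, -0.3], [-0.3, 0.3], [-1.0, 0.7], [-0.6, -0.7], [-1.5, -1.4], [-0.3, -1.1]]
scene [ 0.4279 -0.0138  0.0364] 2.1 
side [ 0.4315 -0.0204  0.0738] 4.2 
[ 0.5369793  -0.26609066  0.01      ]
[ 0.53567756 -0.27409264  0.01      ]
```

```bash
cat >> h.py <<'E'
def pose():
    s=bot.observe();return np.array(s['position']),Ro.from_euler('xyz',s['tool_rot']).as_matrix(),s
def rel(P,yaw,flip=False):
    """tool-frame shift/turn to reach P with tool x down, tool z along world heading yaw"""
    p,R,s=pose()
    c,sn=np.cos(yaw),np.sin(yaw)
    G=np.array([[0,-sn,c],[0,c,sn],[-1,0,0]])
    if flip:G=G@np.diag([1,-1,-1])
    rv=Ro.from_matrix(R.T@G).as_rotvec(degrees=True)
    print('shift mm',(1e3*R.T@(np.array(P)-p)).round(1),'turn',rv.round(2),'| at',p.round(4),'F',s['force'].round(1),'w',round(s['grip_width'],4),'t',round(s['clock'],2))
E
python3 - <<'E'
from h import *
p,R,s=pose();print(R.round(3))
c=bot.get_calibration("wrist");o=-c['R'].T@c['t'];print('cam in tool',R.T@(o-p),(c['R']@R).round(3).tolist())
for f in(0,1):rel([.56,-.05,.32],.06,f)
s=bot.get_calibration('scene')
for q in((97,250),(284,335),(262,300),(110,210),(275,345)):print(q,onz(s,q,0.0 if q[1]>240 else .1).round(3))
E
```

```text
[[-0.     0.372  0.928]
 [-0.001  0.928 -0.372]
 [-1.    -0.001  0.   ]]
cam in tool [-0.12626521 -0.00094959 -0.07728076] [[-0.0, 1.0, 0.0], [-0.3, -0.0, 0.954], [0.954, 0.0, 0.3]]
shift mm [ -71.7 -463.1  538.4] turn [-2.525e+01 -1.000e-02  5.000e-02] | at [0.2322 0.58   0.2479] F [-0.  -0.3  0.3] w 0.0853 t 0.15
shift mm [ -71.7 -463.1  538.4] turn [1.5475e+02 7.0000e-02 1.0000e-02] | at [0.2322 0.58   0.2479] F [-0.  -0.3  0.3] w 0.0853 t 0.15
(97, 250) [ 0.848 -0.302  0.   ]
(284, 335) [0.852 0.269 0.   ]
(262, 300) [0.786 0.175 0.   ]
(110, 210) [ 0.789 -0.288  0.1  ]
(275, 345) [0.885 0.265 0.   ]
```

```bash
python3 -c "
from h import *
rel([.48,-.06,.32],.06)"
```

```text
shift mm [ -71.7 -502.1  467.9] turn [-2.525e+01 -1.000e-02  5.000e-02] | at [0.2322 0.58   0.2479] F [-0.  -0.3  0.3] w 0.0853 t 0.15
```

```bash
python3 -m creep '[{"tx":-0.072,"ty":-0.10,"tz":0.093,"wx":-5},{"tx":-0.072,"ty":-0.502,"tz":0.468,"wx":-25.2},{"tx":-0.072,"ty":-0.502,"tz":0.468,"wx":-25.2},{"tx":-0.072,"ty":-0.502,"tz":0.468,"wx":-25.2},{"tx":-0.072,"ty":-0.502,"tz":0.468,"wx":-25.2},{"tx":-0.072,"ty":-0.502,"tz":0.468,"wx":-25.2},{"tx":-0.072,"ty":-0.502,"tz":0.468,"wx":-25.2},{"tx":-0.072,"ty":-0.502,"tz":0.468,"wx":-25.2}]'; python3 -c "
from h import *
rel([.48,-.06,.32],.06)"
```

```text
shift mm [ -71.7 -502.1  467.9] turn [-2.525e+01 -1.000e-02  5.000e-02] | at [0.2322 0.58   0.2479] F [-0.  -0.3  0.3] w 0.0853 t 0.15$[0]: bad value
```

```bash
python3 -m creep '[{"wx":-5,"wy":0,"wz":0,"tx":-0.072,"ty":-0.10,"tz":0.093,"claw":0},{"wx":-25.2,"wy":0,"wz":0,"tx":-0.072,"ty":-0.502,"tz":0.468,"claw":0},{"wx":-25.2,"wy":0,"wz":0,"tx":-0.072,"ty":-0.502,"tz":0.468,"claw":0},{"wx":-25.2,"wy":0,"wz":0,"tx":-0.072,"ty":-0.502,"tz":0.468,"claw":0},{"wx":-25.2,"wy":0,"wz":0,"tx":-0.072,"ty":-0.502,"tz":0.468,"claw":0},{"wx":-25.2,"wy":0,"wz":0,"tx":-0.072,"ty":-0.502,"tz":0.468,"claw":0},{"wx":-25.2,"wy":0,"wz":0,"tx":-0.072,"ty":-0.502,"tz":0.468,"claw":0},{"wx":-25.2,"wy":0,"wz":0,"tx":-0.072,"ty":-0.502,"tz":0.468,"claw":0}]'; python3 -c "
from h import *
rel([.48,-.06,.32],.06)"
```

```text
clock: 0.95
position: [0.3745, 0.2114, 0.2983]
tool_rot: [-1.684, 1.57, -1.625]
force: [1.5, -0.6, -0.7]
grip_width: 0.0852
shift mm [ -21.6 -277.2   89.3] turn [-0.06 -0.    0.03] | at [0.3745 0.2114 0.2983] F [ 1.5 -0.6 -0.7] w 0.0852 t 0.95
```

```bash
python3 -m creep '[{"wx":0,"wy":0,"wz":0,"tx":-0.022,"ty":-0.277,"tz":0.089,"claw":0},{"wx":0,"wy":0,"wz":0,"tx":-0.022,"ty":-0.277,"tz":0.089,"claw":0},{"wx":0,"wy":0,"wz":0,"tx":-0.022,"ty":-0.277,"tz":0.089,"claw":0},{"wx":0,"wy":0,"wz":0,"tx":-0.022,"ty":-0.277,"tz":0.089,"claw":0},{"wx":0,"wy":0,"wz":0,"tx":-0.022,"ty":-0.277,"tz":0.089,"claw":0},{"wx":0,"wy":0,"wz":0,"tx":-0.022,"ty":-0.277,"tz":0.089,"claw":0},{"wx":0,"wy":0,"wz":0,"tx":-0.022,"ty":-0.277,"tz":0.089,"claw":0},{"wx":0,"wy":0,"wz":0,"tx":-0.022,"ty":-0.277,"tz":0.089,"claw":0}]'; python3 - <<'E'
from h import *
import pickle
rel([.48,-.06,.32],.06)
c=bot.get_calibration('wrist');im=bot.grab_frame('wrist');cv2.imwrite('pics/w1.png',im);pickle.dump(c,open('w1.pkl','wb'))
E
```

```text
clock: 1.75
position: [0.4796, -0.0605, 0.3201]
tool_rot: [-2.499, 1.57, -2.442]
force: [-0.2, 1.3, 0.6]
grip_width: 0.0851
shift mm [0.1 0.5 0.4] turn [-0.16 -0.04  0.03] | at [ 0.4796 -0.0605  0.3201] F [-0.2  1.3  0.6] w 0.0851 t 1.75
```

View pics/w1.png

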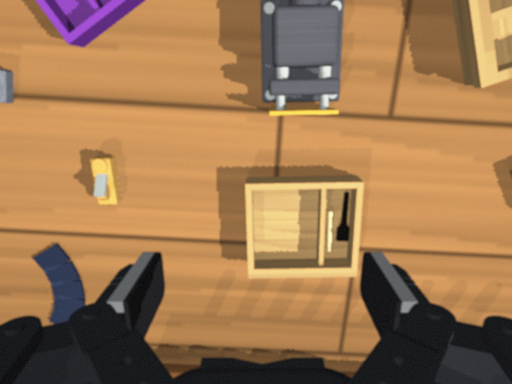

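```bash
python3 - <<'E'
from h import *
crop('pics/w1.png','pics/w1a.png',235,95,145,115,5)
crop('pics/w1.png','pics/w1b.png',235,175,145,115,5)
crop('pics/w1.png','pics/w1c.png',70,140,70,75,8)
E
```

```text
(no output)
```

View pics/w1a.png

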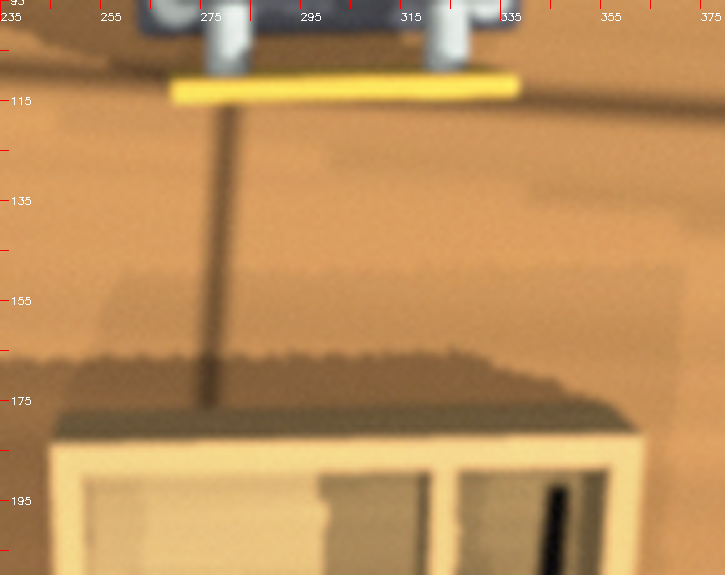

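View pics/w1b.png

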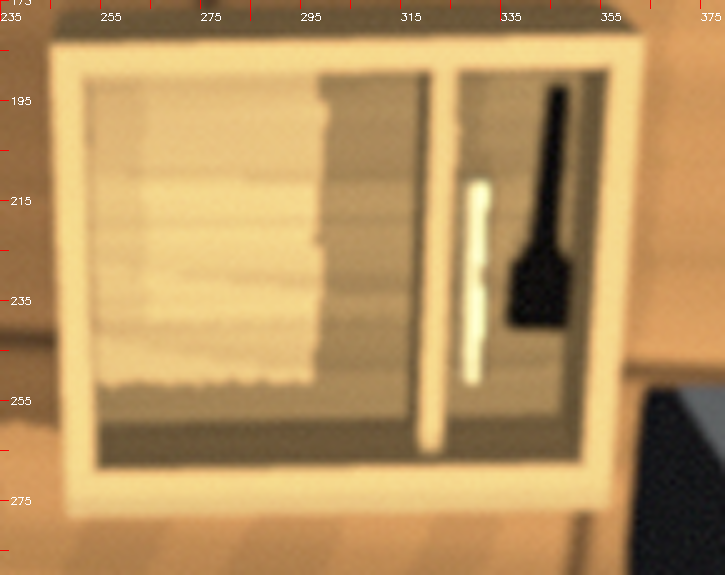

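View pics/w1c.png

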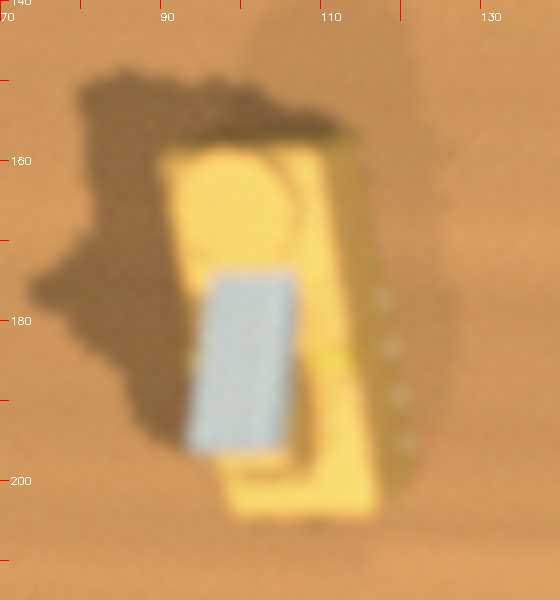

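```bash
python3 - <<'E'
from fit import *
import pickle
C['w']=pickle.load(open('w1.pkl','rb'))
z=.034;w='w'
T=[(w,(-.065,-.075,z),(245,183)),(w,(-.065,.075,z),(363.6,182)),(w,(.071,.075,z),(356.6,277.2)),(w,(.071,-.075,z),(248.4,278.4))]
F=[(w,(0,-.04,.045),(269.4,115.6)),(w,(0,.04,.045),(339,114))]
P=[(w,(-.032,-.013,.02),(90,158.8)),(w,(-.032,.013,.02),(110.3,158.8)),(w,(.032,.013,.02),(117.5,204.6)),(w,(.032,-.013,.02),(99,204.6))]
for Q in(T,F,P):
    r=fit(Q,[.5,0,0]);print(r[0].round(4),np.degrees(r[0][2]).round(1),r[1].tolist())
# plank / vise body side edges
for q in((262,0),(263,95),(341,5),(339,92)):print(onz(C['w'],q,.03))
E
```

```text
[ 5.823e-01 -4.000e-04  7.180e-02] 4.1 [[0.3, 0.8], [0.1, 0.1], [-0.2, -0.6], [-0.2, -0.5]]
[ 0.4325 -0.0148  0.08  ] 4.6 [[0.3, -0.0], [-0.3, -0.0]]
[ 0.5354 -0.2648  0.0811] 4.6 [[0.1, -0.3], [0.0, -0.8], [0.4, 0.4], [-0.5, 0.9]]
[ 0.31360996 -0.07063875  0.03      ]
[ 0.41352642 -0.06373633  0.03      ]
[0.31355334 0.01635757 0.03      ]
[0.40500166 0.02563735 0.03      ]
```

```bash
python3 -c "
from h import *
rel([.676,.0064,.10],.072)"
```

```text
shift mm [220.   54.2 200.2] turn [-0.75 -0.04  0.02] | at [ 0.4795 -0.0595  0.3202] F [ 0.1  0.4 -0. ] w 0.0853 t 1.8
```

```bash
python3 -m creep '[{"wx":-0.7,"wy":0,"wz":0,"tx":0.03,"ty":0.012,"tz":0.045,"claw":0},{"wx":-0.7,"wy":0,"wz":0,"tx":0.06,"ty":0.025,"tz":0.09,"claw":0},{"wx":-0.7,"wy":0,"wz":0,"tx":0.09,"ty":0.04,"tz":0.13,"claw":0},{"wx":-0.7,"wy":0,"wz":0,"tx":0.12,"ty":0.054,"tz":0.17,"claw":0},{"wx":-0.7,"wy":0,"wz":0,"tx":0.15,"ty":0.054,"tz":0.20,"claw":0},{"wx":-0.7,"wy":0,"wz":0,"tx":0.19,"ty":0.054,"tz":0.20,"claw":0},{"wx":-0.7,"wy":0,"wz":0,"tx":0.22,"ty":0.054,"tz":0.20,"claw":0},{"wx":-0.7,"wy":0,"wz":0,"tx":0.22,"ty":0.054,"tz":0.20,"claw":0}]'; python3 - <<'E'
from h import *
import pickle
rel([.676,.0064,.022],.072)
c=bot.get_calibration('wrist');im=bot.grab_frame('wrist');cv2.imwrite('pics/w2.png',im);pickle.dump(c,open('w2.pkl','wb'))
cv2.imwrite('pics/sd2.png',bot.grab_frame('side'))
crop('pics/sd2.png','pics/sd2c.png',220,110,150,115,5)
E
```

```text
clock: 2.6
position: [0.6731, 0.0079, 0.0956]
tool_rot: [3.09, 1.563, -3.12]
force: [-0.3, 0.1, -0.1]
grip_width: 0.0855
shift mm [73.6 -1.8  3.4] turn [ 0.06 -0.45 -0.02] | at [0.6731 0.0079 0.0956] F [-0.3  0.1 -0.1] w 0.0855 t 2.6
```

View pics/w2.png

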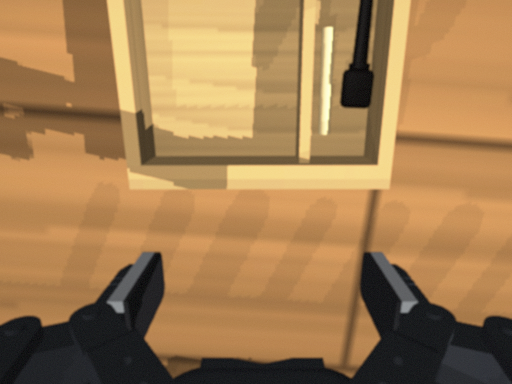

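View pics/sd2c.png

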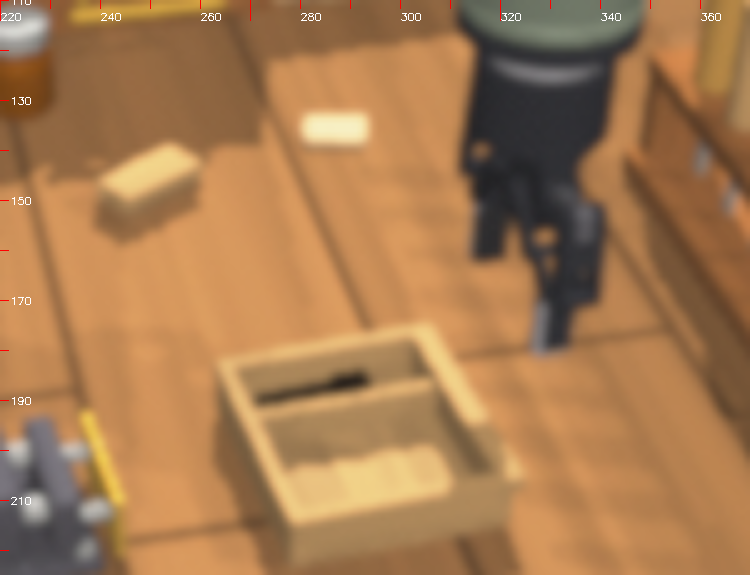

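```bash
python3 - <<'E'
from h import *
import pickle
c=pickle.load(open('w2.pkl','rb'))
a=onz(c,(129,189),.034);b=onz(c,(389.5,188),.034);print(a,b,np.linalg.norm(a-b),(a+b)/2,np.degrees(np.arctan2(-(b-a)[0],(b-a)[1])))
# side view: finger tip pixel (325..333,180): which height if x~.673+, y=-.05
s=bot.get_calibration('side');p,R,_=pose()
for d in(.004,.017,.030):print(d,proj(s,p+R@np.array([d,-.05,0])))
E
```

```text
[ 0.6585024  -0.07105673  0.034     ] [0.64686974 0.079753   0.034     ] 0.15125770074348346 [0.65268607 0.00434813 0.034     ] 4.410757478883043
0.004 [330.62210761 179.76835293]
0.017 [330.1581881  183.53817319]
0.03 [329.70104346 187.25294071]
```

```bash
python3 -m creep '[{"wx":-0.2,"wy":-0.4,"wz":0,"tx":0.03,"ty":-0.002,"tz":0.003,"claw":0},{"wx":-0.2,"wy":-0.4,"wz":0,"tx":0.055,"ty":-0.002,"tz":0.003,"claw":0},{"wx":-0.2,"wy":-0.4,"wz":0,"tx":0.07,"ty":-0.002,"tz":0.003,"claw":0},{"wx":-0.2,"wy":-0.4,"wz":0,"tx":0.08,"ty":-0.002,"tz":0.003,"claw":0},{"wx":-0.2,"wy":-0.4,"wz":0,"tx":0.081,"ty":-0.002,"tz":0.003,"claw":0},{"wx":-0.2,"wy":-0.4,"wz":0,"tx":0.081,"ty":-0.002,"tz":0.003,"claw":0}]'; python3 - <<'E'
from h import *
rel([.67,.0057,.014],.077)
cv2.imwrite('pics/w3.png',bot.grab_frame('wrist'))
cv2.imwrite('pics/sd3.png',bot.grab_frame('side'))
crop('pics/sd3.png','pics/sd3c.png',220,130,150,115,5)
E
```

```text
clock: 3.3
position: [0.6794, 0.0054, 0.0209]
tool_rot: [-0.001, 1.563, 0.075]
force: [0.5, -0.4, 0.6]
grip_width: 0.085
shift mm [ 6.8  1.  -9.4] turn [-0.07  0.42  0.  ] | at [0.6794 0.0054 0.0209] F [ 0.5 -0.4  0.6] w 0.085 t 3.3
```

View pics/w3.png

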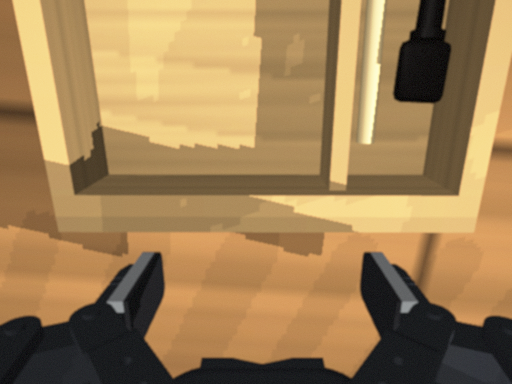

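View pics/sd3c.png

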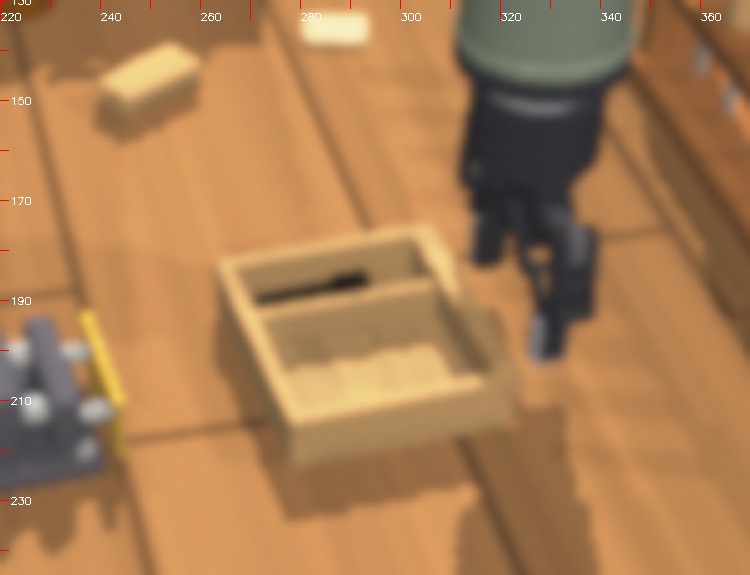

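```bash
python3 -m creep '[{"wx":0,"wy":0.3,"wz":0,"tx":0.006,"ty":0.001,"tz":0,"claw":0},{"wx":0,"wy":0.3,"wz":0,"tx":0.006,"ty":0.001,"tz":-0.003,"claw":0},{"wx":0,"wy":0.3,"wz":0,"tx":0.006,"ty":0.001,"tz":-0.006,"claw":0},{"wx":0,"wy":0.3,"wz":0,"tx":0.006,"ty":0.001,"tz":-0.008,"claw":0},{"wx":0,"wy":0.3,"wz":0,"tx":0.006,"ty":0.001,"tz":-0.010,"claw":0},{"wx":0,"wy":0.3,"wz":0,"tx":0.006,"ty":0.001,"tz":-0.012,"claw":0}]'; python3 - <<'E'
from h import *
rel([.67,.0057,.014],.077)
cv2.imwrite('pics/w4.png',bot.grab_frame('wrist'))
print(bot.observe()['moment'])
E
```

```text
clock: 4.0
position: [0.6673, 0.0054, 0.015]
tool_rot: [0.005, 1.568, 0.081]
force: [0.3, 1.0, -0.5]
grip_width: 0.0853
shift mm [1.1 0.1 2.7] turn [-0.08  0.15 -0.  ] | at [0.6673 0.0054 0.015 ] F [ 0.3  1.  -0.5] w 0.0853 t 4.0
[-0.00014287 -0.02568888 -0.03572652]
```

View pics/w4.png

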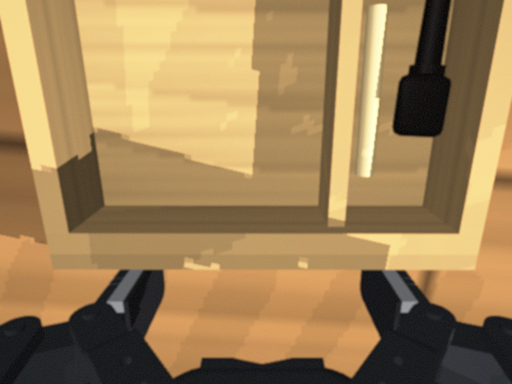

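```bash
python3 -m creep '[{"wx":0,"wy":0,"wz":0,"tx":0.001,"ty":0,"tz":-0.003,"claw":0},{"wx":0,"wy":0,"wz":0,"tx":0.001,"ty":0,"tz":-0.006,"claw":0},{"wx":0,"wy":0,"wz":0,"tx":0.001,"ty":0,"tz":-0.010,"claw":0},{"wx":0,"wy":0,"wz":0,"tx":0.001,"ty":0,"tz":-0.014,"claw":0},{"wx":0,"wy":0,"wz":0,"tx":0.001,"ty":0,"tz":-0.018,"claw":0}]'; python3 - <<'E'
from h import *
rel([.67,.0057,.014],.077)
cv2.imwrite('pics/w5.png',bot.grab_frame('wrist'))
print(bot.observe()['moment'],bot.observe()['force'])
E
```

```text
clock: 4.55
position: [0.649, 0.004, 0.0141]
tool_rot: [0.001, 1.568, 0.076]
force: [4.0, 0.5, 1.5]
grip_width: 0.0856
shift mm [ 0.2  0.1 21.1] turn [-0.08  0.16 -0.  ] | at [0.649  0.004  0.0141] F [4.  0.5 1.5] w 0.0856 t 4.55
[ 0.08777176 -0.13663949 -0.04004916] [ 1.05135788 -0.1489586   0.76992594]
```

View pics/w5.png

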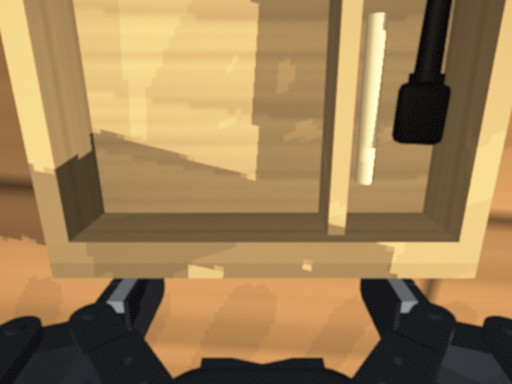

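```bash
python3 -m creep '[{"wx":0,"wy":0,"wz":0,"tx":0,"ty":0,"tz":-0.005,"claw":0},{"wx":0,"wy":0,"wz":0,"tx":0,"ty":-0.0005,"tz":-0.011,"claw":0},{"wx":0,"wy":0,"wz":0,"tx":0,"ty":-0.0008,"tz":-0.017,"claw":0},{"wx":0,"wy":0,"wz":0,"tx":0,"ty":-0.001,"tz":-0.023,"claw":0},{"wx":0,"wy":0,"wz":0,"tx":0,"ty":-0.0013,"tz":-0.029,"claw":0},{"wx":0,"wy":0,"wz":0,"tx":0,"ty":-0.0015,"tz":-0.035,"claw":0},{"wx":0,"wy":0,"wz":0,"tx":0,"ty":-0.0018,"tz":-0.041,"claw":0},{"wx":0,"wy":0,"wz":0,"tx":0,"ty":-0.002,"tz":-0.045,"claw":0}]'; python3 - <<'E'
from h import *
rel([.67,.0057,.014],.077)
cv2.imwrite('pics/w6.png',bot.grab_frame('wrist'))
cv2.imwrite('pics/sc6.png',bot.grab_frame('scene'))
cv2.imwrite('pics/sd6.png',bot.grab_frame('side'))
crop('pics/sc6.png','pics/sc6c.png',200,150,130,100,6)
crop('pics/sd6.png','pics/sd6c.png',200,160,130,90,6)
E
```

```text
clock: 5.4
position: [0.6033, -0.0015, 0.0141]
tool_rot: [0.02, 1.568, 0.096]
force: [4.5, 0.4, 2.0]
grip_width: 0.086
shift mm [ 0.2  2.2 67.1] turn [-0.09  0.14 -0.  ] | at [ 0.6033 -0.0015  0.0141] F [4.5 0.4 2. ] w 0.086 t 5.4
```

View pics/w6.png

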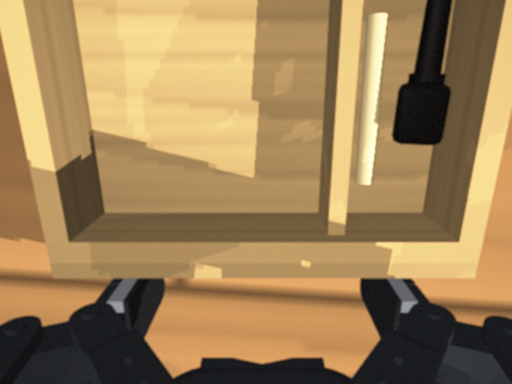

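View pics/sc6c.png

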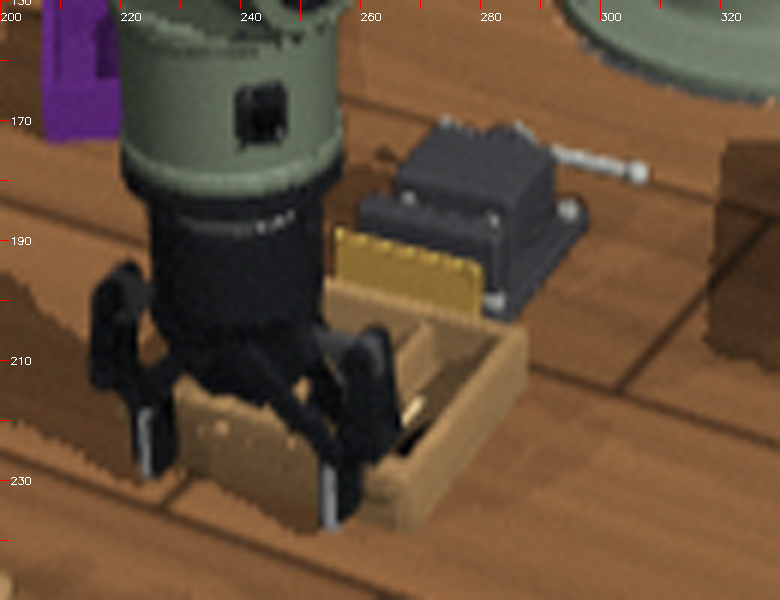

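View pics/sd6c.png

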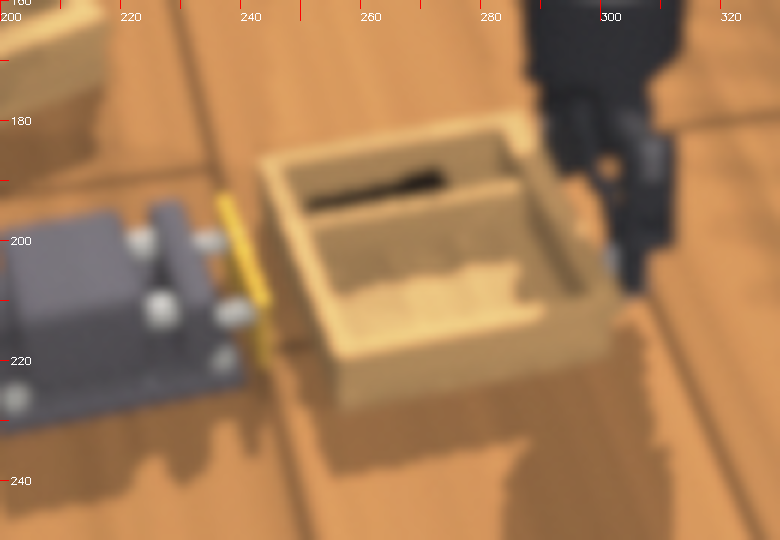

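```bash
python3 -m creep '[{"wx":0,"wy":0,"wz":0,"tx":0,"ty":0,"tz":0.006,"claw":0},{"wx":0,"wy":0,"wz":0,"tx":-0.01,"ty":0,"tz":0.006,"claw":0},{"wx":0,"wy":0,"wz":0,"tx":-0.05,"ty":0,"tz":0.006,"claw":0},{"wx":0,"wy":0,"wz":0,"tx":-0.10,"ty":0,"tz":-0.01,"claw":0},{"wx":0,"wy":0,"wz":0,"tx":-0.15,"ty":0,"tz":-0.05,"claw":0},{"wx":0,"wy":0,"wz":0,"tx":-0.20,"ty":0,"tz":-0.09,"claw":0},{"wx":0,"wy":0,"wz":0,"tx":-0.22,"ty":0,"tz":-0.12,"claw":0},{"wx":0,"wy":0,"wz":0,"tx":-0.22,"ty":0,"tz":-0.12,"claw":0}]'; python3 - <<'E'
from h import *
import pickle
pose();rel([.67,.0057,.014],.077)
c=bot.get_calibration('wrist');cv2.imwrite('pics/w7.png',bot.grab_frame('wrist'));pickle.dump(c,open('w7.pkl','wb'))
cv2.imwrite('pics/sc7.png',bot.grab_frame('scene'))
crop('pics/w7.png','pics/w7c.png',170,60,190,140,4)
E
```

```text
clock: 6.35
position: [0.4811, -0.0112, 0.2371]
tool_rot: [0.246, 1.567, 0.321]
force: [1.1, 0.0, 0.3]
grip_width: 0.0855
shift mm [223.7   2.6 188.9] turn [-0.14  0.19 -0.05] | at [ 0.4811 -0.0112  0.2371] F [1.1 0.  0.3] w 0.0855 t 6.35
```

View pics/w7.png

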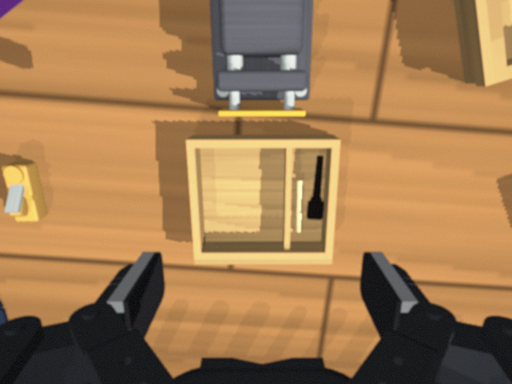

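View pics/w7c.png

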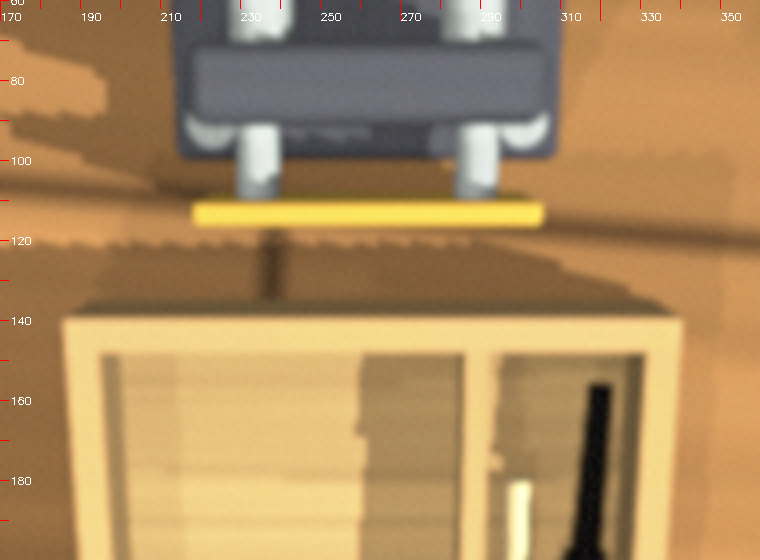

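```bash
python3 - <<'E'
from fit import *
import pickle
crop('pics/w7.png','pics/w7d.png',180,180,170,100,4)
C['w']=pickle.load(open('w7.pkl','rb'))
z=.034;w='w'
T=[(w,(-.065,-.075,z),(185.5,140)),(w,(-.065,.075,z),(341,139.8)),(w,(.071,.075,z),(332,264)),(w,(.071,-.075,z),(194.5,265))]
F=[(w,(0,-.04,.045),(218,116.5)),(w,(0,.04,.045),(306,116.5))]
R=[]
for Q in(T,F):
    r=fit(Q,[.5,0,0]);print(r[0].round(4),np.degrees(r[0][2]).round(1),r[1].tolist());R.append(r[0])
t,f=R;d=t-f;c,s=np.cos(f[2]),np.sin(f[2]);print('along',c*d[0]+s*d[1],'lat',-s*d[0]+c*d[1])
E
```

```text
[ 0.5204 -0.0073  0.077 ] 4.4 [[0.6, 0.3], [-0.8, 0.1], [-0.2, -0.0], [0.3, -0.7]]
[ 0.4322 -0.0152  0.0744] 4.3 [[0.6, -0.0], [-0.6, -0.0]]
along 0.08856466445288412 lat 0.0013104131122473068
```

View pics/w7d.png

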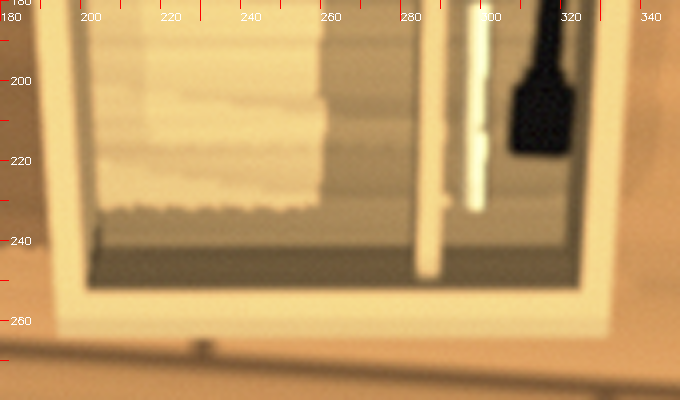

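```bash
python3 -c "
from h import *
rel([.612,-.0008,.09],.0755);rel([.612,-.0008,.014],.0755)"
```

```text
shift mm [1.466e+02 1.000e-01 1.293e+02] turn [-0.02  0.22 -0.05] | at [ 0.4825 -0.0108  0.2361] F [ 0.3  1.  -0.8] w 0.0854 t 6.45
shift mm [222.6   0.  129. ] turn [-0.02  0.22 -0.05] | at [ 0.4825 -0.0108  0.2361] F [ 0.3  1.  -0.8] w 0.0854 t 6.45
```

```bash
python3 -m creep '[{"wx":0,"wy":0.2,"wz":0,"tx":0.02,"ty":0,"tz":0.045,"claw":0},{"wx":0,"wy":0.2,"wz":0,"tx":0.04,"ty":0,"tz":0.09,"claw":0},{"wx":0,"wy":0.2,"wz":0,"tx":0.08,"ty":0,"tz":0.129,"claw":0},{"wx":0,"wy":0.2,"wz":0,"tx":0.12,"ty":0,"tz":0.129,"claw":0},{"wx":0,"wy":0.2,"wz":0,"tx":0.147,"ty":0,"tz":0.129,"claw":0},{"wx":0,"wy":0.2,"wz":0,"tx":0.147,"ty":0,"tz":0.129,"claw":0}]'; python3 -c "
from h import *
rel([.612,-.0008,.014],.0755)"
```

```text
clock: 7.05
position: [0.6098, -0.0009, 0.085]
tool_rot: [3.04, 1.564, 3.115]
force: [-1.1, -0.1, 0.8]
grip_width: 0.0852
shift mm [71.  -0.1  2.7] turn [-0.01 -0.39 -0.04] | at [ 0.6098 -0.0009  0.085 ] F [-1.1 -0.1  0.8] w 0.0852 t 7.05
```

```bash
python3 -m creep '[{"wx":0,"wy":0,"wz":0,"tx":0.03,"ty":0,"tz":0.003,"claw":0},{"wx":0,"wy":0,"wz":0,"tx":0.055,"ty":0,"tz":0.003,"claw":0},{"wx":0,"wy":0,"wz":0,"tx":0.068,"ty":0,"tz":0.003,"claw":0},{"wx":0,"wy":0,"wz":0,"tx":0.071,"ty":0,"tz":0.003,"claw":0},{"wx":0,"wy":0,"wz":0,"tx":0.071,"ty":0,"tz":0.003,"claw":0}]'; python3 - <<'E'
from h import *
rel([.603,-.0015,.014],.0755)
cv2.imwrite('pics/w8.png',bot.grab_frame('wrist'))
E
```

```text
clock: 7.55
position: [0.6128, -0.0008, 0.0149]
tool_rot: [3.039, 1.565, 3.114]
force: [0.5, 0.2, 0.1]
grip_width: 0.0855
shift mm [ 1.   0.  -9.8] turn [-0.01 -0.35 -0.04] | at [ 0.6128 -0.0008  0.0149] F [0.5 0.2 0.1] w 0.0855 t 7.55
```

View pics/w8.png

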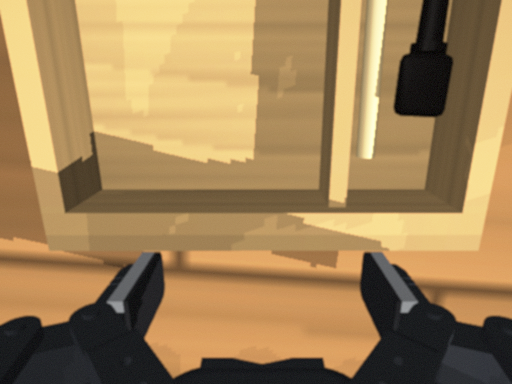

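```bash
python3 -m creep '[{"wx":0,"wy":-0.3,"wz":0,"tx":0.001,"ty":0,"tz":-0.005,"claw":0},{"wx":0,"wy":-0.3,"wz":0,"tx":0.001,"ty":0,"tz":-0.008,"claw":0},{"wx":0,"wy":-0.3,"wz":0,"tx":0.001,"ty":0,"tz":-0.011,"claw":0},{"wx":0,"wy":-0.3,"wz":0,"tx":0.001,"ty":-0.0003,"tz":-0.014,"claw":0},{"wx":0,"wy":-0.3,"wz":0,"tx":0.001,"ty":-0.0006,"tz":-0.017,"claw":0},{"wx":0,"wy":-0.3,"wz":0,"tx":0.001,"ty":-0.0009,"tz":-0.020,"claw":0},{"wx":0,"wy":-0.3,"wz":0,"tx":0.001,"ty":-0.0012,"tz":-0.023,"claw":0},{"wx":0,"wy":-0.3,"wz":0,"tx":0.001,"ty":-0.0014,"tz":-0.026,"claw":0}]'; python3 - <<'E'
from h import *
rel([.603,-.0015,.014],.0755)
E
```

```text
clock: 8.4
position: [0.5882, -0.004, 0.0151]
tool_rot: [0.244, 1.568, 0.32]
force: [5.6, 1.4, 3.4]
grip_width: 0.0853
shift mm [ 1.1  1.4 14.9] turn [-0.01  0.14 -0.04] | at [ 0.5882 -0.004   0.0151] F [5.6 1.4 3.4] w 0.0853 t 8.4
```

```bash
python3 -m creep '[{"wx":0,"wy":0,"wz":0,"tx":0,"ty":0,"tz":-0.001,"claw":0},{"wx":0,"wy":0,"wz":0,"tx":0,"ty":0,"tz":-0.002,"claw":0},{"wx":0,"wy":0,"wz":0,"tx":0,"ty":0,"tz":-0.003,"claw":0},{"wx":0,"wy":0,"wz":0,"tx":0,"ty":0,"tz":-0.004,"claw":0}]'; python3 -c "
from h import *
rel([.603,-.0015,.014],.0755)"; python3 -m creep '[{"wx":0,"wy":0,"wz":0,"tx":0,"ty":0,"tz":-0.001,"claw":0},{"wx":0,"wy":0,"wz":0,"tx":0,"ty":0,"tz":-0.002,"claw":0}]'
```

```text
clock: 8.8
position: [0.5846, -0.0043, 0.0153]
tool_rot: [0.169, 1.567, 0.244]
force: [6.0, 0.5, 2.6]
grip_width: 0.0856
shift mm [ 1.4  1.4 18.5] turn [-0.01  0.2  -0.03] | at [ 0.5846 -0.0043  0.0153] F [6.  0.5 2.6] w 0.0856 t 8.8
clock: 9.0
position: [0.5827, -0.0044, 0.0153]
tool_rot: [0.163, 1.567, 0.238]
force: [3.6, 0.2, 1.3]
grip_width: 0.0849
```

```bash
python3 -m creep '[{"wx":0,"wy":0,"wz":0,"tx":0,"ty":0,"tz":-0.001,"claw":0},{"wx":0,"wy":0,"wz":0,"tx":0,"ty":0,"tz":-0.002,"claw":0}]' | grep -E 'pos|force'; python3 -m creep '[{"wx":0,"wy":0,"wz":0,"tx":0,"ty":0,"tz":-0.001,"claw":0}]'| grep -E 'pos|force'; python3 -c "
from h import *
pose()
rel([.603,-.0015,.014],.0755)
cv2.imwrite('pics/sd9.png',bot.grab_frame('side'))
crop('pics/sd9.png','pics/sd9c.png',210,170,90,70,8)"
```

```text
position: [0.5807, -0.0045, 0.0153]
force: [3.4, 1.0, 0.9]
position: [0.5796, -0.0046, 0.0153]
force: [4.5, 0.2, 1.9]
shift mm [ 1.4  1.4 23.5] turn [-0.01  0.22 -0.03] | at [ 0.5796 -0.0046  0.0153] F [4.5 0.2 1.9] w 0.0858 t 9.3
```

View pics/sd9c.png

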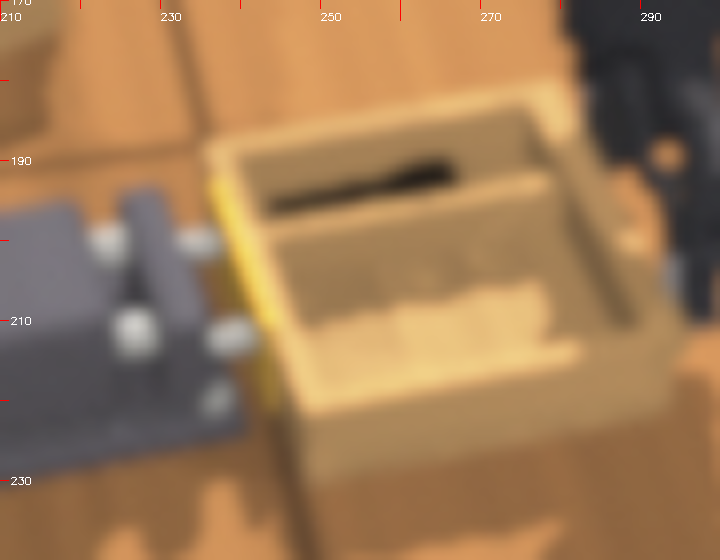

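```bash
for i in 1 2; do python3 -m creep '[{"wx":0,"wy":0,"wz":0,"tx":0,"ty":0,"tz":-0.0005,"claw":0},{"wx":0,"wy":0,"wz":0,"tx":0,"ty":0,"tz":-0.001,"claw":0}]' | grep -E 'pos|force';done
```

```text
position: [0.5788, -0.0046, 0.0154]
force: [6.5, 0.1, 0.7]
position: [0.5783, -0.0046, 0.0154]
force: [8.2, 0.1, -1.5]
```

```bash
python3 -m creep '[{"wx":0,"wy":0,"wz":0,"tx":0,"ty":0,"tz":-0.0005,"claw":0},{"wx":0,"wy":0,"wz":0,"tx":0,"ty":0,"tz":-0.001,"claw":0}]' | grep -E 'pos|force';python3 -m creep '[{"wx":0,"wy":0,"wz":0,"tx":0,"ty":0,"tz":-0.0008,"claw":0}]' | grep -E 'pos|force'
```

```text
position: [0.578, -0.0046, 0.0155]
force: [9.1, 0.6, -1.3]
position: [0.5779, -0.0046, 0.0156]
force: [9.0, -0.1, -1.6]
```

```bash
python3 -m creep '[{"wx":0,"wy":0,"wz":0,"tx":0,"ty":0,"tz":-0.001,"claw":0},{"wx":0,"wy":0,"wz":0,"tx":0,"ty":0,"tz":-0.0015,"claw":0}]' | grep -E 'pos|force'
```

```text
position: [0.5774, -0.0046, 0.0158]
force: [10.3, 0.7, -1.9]
```

```bash
python3 -m creep '[{"wx":0,"wy":0,"wz":0,"tx":0,"ty":0,"tz":-0.0014,"claw":0},{"wx":0,"wy":0,"wz":0,"tx":0,"ty":0,"tz":-0.002,"claw":0}]' | grep -E 'pos|force'
```

```text
position: [0.5769, -0.0046, 0.0161]
force: [13.4, 0.9, -1.5]
```

```bash
python3 -m creep '[{"wx":0,"wy":0,"wz":0,"tx":0,"ty":0,"tz":-0.0021,"claw":0},{"wx":0,"wy":0,"wz":0,"tx":0,"ty":0,"tz":-0.0021,"claw":0}]' | grep -E 'pos|force'
```

```text
position: [0.5765, -0.0047, 0.0165]
force: [12.9, 0.3, -2.6]
```

```bash
python3 -c "
from h import *
rel([.603,-.0015,.014],.0755)
cv2.imwrite('pics/sd10.png',bot.grab_frame('side'))
crop('pics/sd10.png','pics/sd10c.png',210,170,100,70,8)
s=bot.observe();print(s['force'],s['position'])"
```

```text
shift mm [ 3.   1.1 26.7] turn [0.05 1.   0.01] | at [ 0.5765 -0.0047  0.0165] F [12.9  0.3 -2.6] w 0.0852 t 10.65
[14.62295125  0.95327739 -3.217769  ] [ 0.57647974 -0.00468647  0.01649765]
```

View pics/sd10c.png

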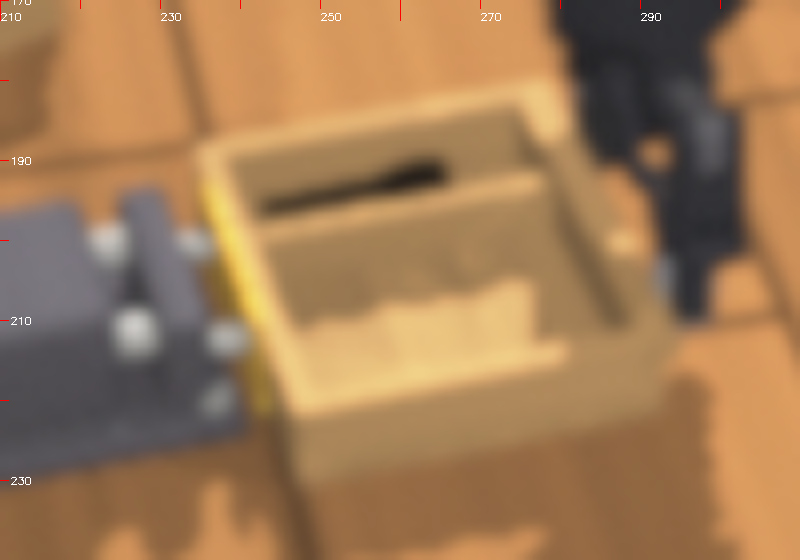

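```bash
python3 -m creep '[{"wx":0,"wy":0,"wz":0,"tx":0.001,"ty":0,"tz":-0.001,"claw":0},{"wx":0,"wy":0,"wz":0,"tx":0.001,"ty":0,"tz":0,"claw":0},{"wx":0,"wy":0,"wz":0,"tx":0.001,"ty":0,"tz":0.001,"claw":0},{"wx":0,"wy":0,"wz":0,"tx":0.001,"ty":0,"tz":0.002,"claw":0},{"wx":0,"wy":0,"wz":0,"tx":0.001,"ty":0,"tz":0.004,"claw":0},{"wx":0,"wy":0,"wz":0,"tx":0.001,"ty":0,"tz":0.007,"claw":0},{"wx":0,"wy":0,"wz":0,"tx":0,"ty":0,"tz":0.012,"claw":0},{"wx":0,"wy":0,"wz":0,"tx":-0.002,"ty":0,"tz":0.014,"claw":0}]'; python3 -c "
from h import *
rel([.47,-.012,.25],.0755)
cv2.imwrite('pics/w11.png',bot.grab_frame('wrist'))
"
```

```text
clock: 11.5
position: [0.5908, -0.0035, 0.0187]
tool_rot: [-0.007, 1.554, 0.069]
force: [0.3, 0.0, 0.2]
grip_width: 0.0853
shift mm [-233.3    0.8 -117.1] turn [0.06 0.98 0.01] | at [ 0.5908 -0.0035  0.0187] F [0.3 0.  0.2] w 0.0853 t 11.5
```

View pics/w11.png

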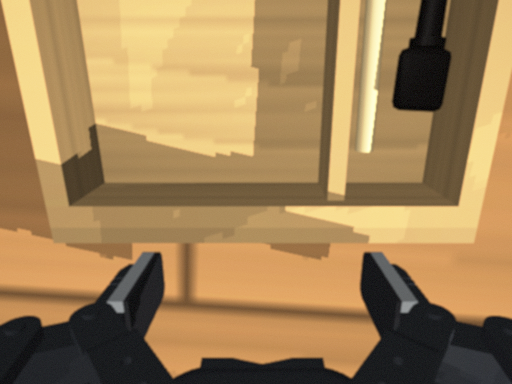

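```bash
python3 -m creep '[{"wx":0,"wy":0,"wz":0,"tx":-0.04,"ty":0,"tz":0.002,"claw":0},{"wx":0,"wy":1,"wz":0,"tx":-0.09,"ty":0,"tz":0,"claw":0},{"wx":0,"wy":1,"wz":0,"tx":-0.13,"ty":-0.02,"tz":-0.02,"claw":0},{"wx":0,"wy":1,"wz":0,"tx":-0.17,"ty":-0.04,"tz":-0.05,"claw":0},{"wx":0,"wy":1,"wz":0,"tx":-0.20,"ty":-0.06,"tz":-0.08,"claw":0},{"wx":0,"wy":1,"wz":0,"tx":-0.23,"ty":-0.07,"tz":-0.11,"claw":0},{"wx":0,"wy":1,"wz":0,"tx":-0.235,"ty":-0.07,"tz":-0.117,"claw":0},{"wx":0,"wy":1,"wz":0,"tx":-0.235,"ty":-0.07,"tz":-0.117,"claw":0}]'; python3 - <<'E'
from h import *
import pickle
pose();rel([.5354,-.2648,.12],.08)
c=bot.get_calibration('wrist');cv2.imwrite('pics/w12.png',bot.grab_frame('wrist'));pickle.dump(c,open('w12.pkl','wb'))
cv2.imwrite('pics/sd12.png',bot.grab_frame('side'))
crop('pics/w12.png','pics/w12a.png',225,85,190,140,4)
crop('pics/w12.png','pics/w12b.png',60,140,80,90,6)
E
```

```text
clock: 12.35
position: [0.4754, -0.0827, 0.2532]
tool_rot: [0.061, 1.568, 0.137]
force: [-0.0, 0.5, -0.7]
grip_width: 0.0853
shift mm [ 133.3 -186.1   45.7] turn [-0.24  0.15 -0.01] | at [ 0.4754 -0.0827  0.2532] F [-0.   0.5 -0.7] w 0.0853 t 12.35
```

View pics/w12.png

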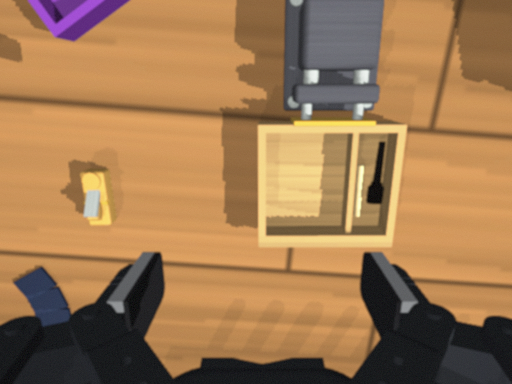

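View pics/w12a.png

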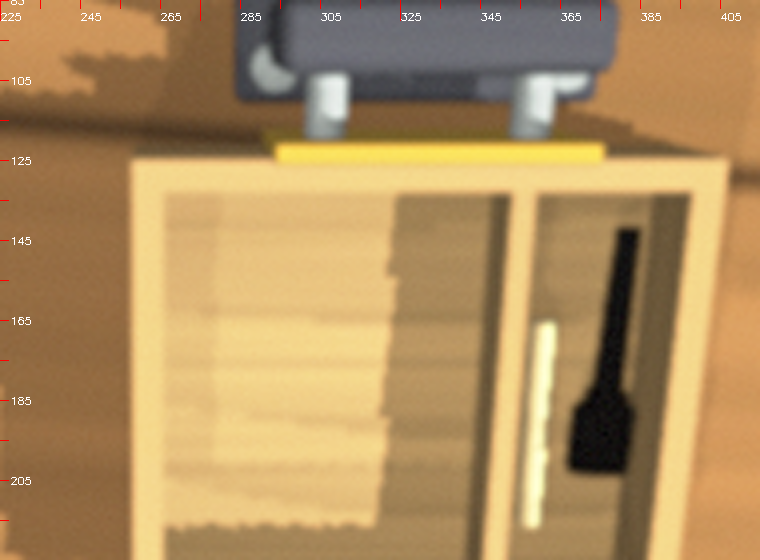

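View pics/w12b.png

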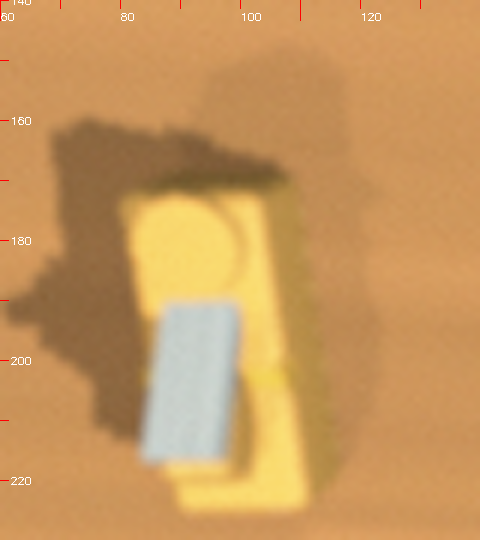

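```bash
python3 - <<'E'
from fit import *
import pickle
C['w']=pickle.load(open('w12.pkl','rb'))
z=.034;w='w'
T=[(w,(-.065,-.075,z),(257.5,124.5)),(w,(-.065,.075,z),(407.5,124.2)),(w,(.071,.075,z),(392,246.3)),(w,(.071,-.075,z),(259.5,247))]
F=[(w,(0,-.04,.045),(293.75,125.5)),(w,(0,.04,.045),(376.25,125.3))]
P=[(w,(-.032,-.013,.02),(80,172.5)),(w,(-.032,.013,.02),(104,172)),(w,(.032,.013,.02),(111.7,225)),(w,(.032,-.013,.02),(90.5,225.3))]
R=[]
for Q in(T,F,P):
    r=fit(Q,[.5,0,0]);print(r[0].round(4),np.degrees(r[0][2]).round(1),r[1].tolist());R.append(r[0])
t,f,p=R;d=t-f;c,s=np.cos(f[2]),np.sin(f[2]);print('along',c*d[0]+s*d[1],'lat',-s*d[0]+c*d[1])
rel([p[0],p[1],.11],p[2])
c,s=np.cos(t[2]),np.sin(t[2]);b=(-.001,-.023);print('bay',t[0]+c*0-s*-.022,t[1]+c*-.022)
E
```

```text
[ 0.4961 -0.01    0.0809] 4.6 [[0.6, 0.3], [-0.4, -0.2], [0.1, -0.1], [-0.4, -0.2]]
[ 0.4309 -0.0151  0.0785] 4.5 [[0.2, 0.0], [-0.2, -0.0]]
[ 0.5351 -0.2646  0.0893] 5.1 [[0.1, -0.6], [-0.2, -0.4], [0.7, 0.6], [-0.6, 0.6]]
along 0.06532514761039206 lat 6.990239769381554e-06
shift mm [ 141.6 -186.7   44.7] turn [-0.68  0.01 -0.  ] | at [ 0.4761 -0.082   0.2516] F [ 0.  -0.1 -0.1] w 0.0852 t 12.45
bay 0.4978371190832984 -0.03194358308163507
```

```bash
python3 -m creep '[{"wx":-0.5,"wy":0,"wz":0,"tx":0,"ty":-0.047,"tz":0.011,"claw":0},{"wx":-0.5,"wy":0,"wz":0,"tx":0.01,"ty":-0.094,"tz":0.022,"claw":0},{"wx":-0.5,"wy":0,"wz":0,"tx":0.04,"ty":-0.135,"tz":0.033,"claw":0},{"wx":-0.5,"wy":0,"wz":0,"tx":0.07,"ty":-0.172,"tz":0.045,"claw":0},{"wx":-0.5,"wy":0,"wz":0,"tx":0.11,"ty":-0.187,"tz":0.045,"claw":0},{"wx":-0.5,"wy":0,"wz":0,"tx":0.142,"ty":-0.187,"tz":0.045,"claw":0},{"wx":-0.5,"wy":0,"wz":0,"tx":0.142,"ty":-0.187,"tz":0.045,"claw":0},{"wx":-0.5,"wy":0,"wz":0,"tx":0.142,"ty":-0.187,"tz":0.045,"claw":0}]'; python3 - <<'E'
from h import *
import pickle
rel([.5351,-.2646,.019],.085)
c=bot.get_calibration('wrist');cv2.imwrite('pics/w13.png',bot.grab_frame('wrist'));pickle.dump(c,open('w13.pkl','wb'))
E
```

```text
clock: 13.25
position: [0.5357, -0.2643, 0.109]
tool_rot: [2.634, 1.569, 2.721]
force: [-0.7, -0.5, 1.0]
grip_width: 0.0858
shift mm [90.  -0.3 -0.5] turn [ 0.11 -0.09 -0.05] | at [ 0.5357 -0.2643  0.109 ] F [-0.7 -0.5  1. ] w 0.0858 t 13.25
```

View pics/w13.png

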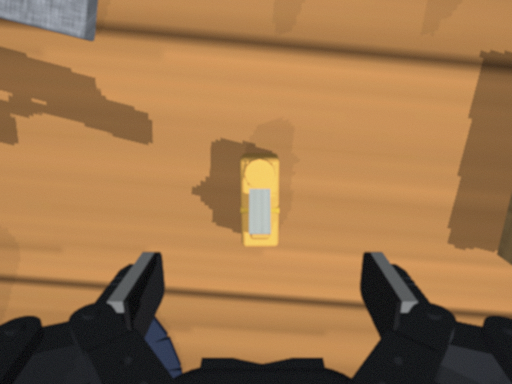

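```bash
python3 - <<'E'
from fit import *
import pickle
C['w']=pickle.load(open('w13.pkl','rb'));w='w'
P=[(w,(-.032,-.013,.02),(241.5,158)),(w,(-.032,.013,.02),(278.5,158)),(w,(.032,.013,.02),(278,246)),(w,(.032,-.013,.02),(244,246))]
r=fit(P,[.5,-.2,0]);print(r)
for q in((160,322),(180,370)):print(onz(C[w],q,.004))
E
```

```text
(array([ 0.53475211, -0.26579358,  0.09510946]), array([[-1.6, -0.6],
       [ 1.7, -0.9],
       [ 1.5,  0.8],
       [-1.6,  1.1]]))
[ 0.6489834  -0.33816196  0.004     ]
[ 0.69672516 -0.32121599  0.004     ]
```

```bash
python3 -m creep '[{"wx":-0.2,"wy":0,"wz":0,"tx":0.03,"ty":-0.001,"tz":-0.001,"claw":0},{"wx":-0.2,"wy":0,"wz":0,"tx":0.055,"ty":-0.001,"tz":-0.001,"claw":0},{"wx":-0.2,"wy":0,"wz":0,"tx":0.075,"ty":-0.001,"tz":-0.001,"claw":0},{"wx":-0.2,"wy":0,"wz":0,"tx":0.089,"ty":-0.001,"tz":-0.001,"claw":0},{"wx":-0.2,"wy":0,"wz":0,"tx":0.089,"ty":-0.001,"tz":-0.001,"claw":0},{"wx":-0.2,"wy":0,"wz":0,"tx":0.089,"ty":-0.001,"tz":-0.001,"claw":0.3},{"wx":-0.2,"wy":0,"wz":0,"tx":0.089,"ty":-0.001,"tz":-0.001,"claw":0.5},{"wx":-0.2,"wy":0,"wz":0,"tx":0.089,"ty":-0.001,"tz":-0.001,"claw":0.5}]' 30; python3 - <<'E'
from h import *
cv2.imwrite('pics/w14.png',bot.grab_frame('wrist'))
rel([.5351,-.2646,.019],.085)
E
```

```text
clock: 14.1
position: [0.536, -0.2658, 0.0223]
tool_rot: [-0.393, 1.569, -0.302]
force: [0.2, -0.7, 1.1]
grip_width: 0.044
shift mm [ 3.1  1.2 -0.6] turn [0.32 0.09 0.03] | at [ 0.5358 -0.2657  0.0221] F [0.1 0.1 0.7] w 0.0427 t 14.15
```

View pics/w14.png

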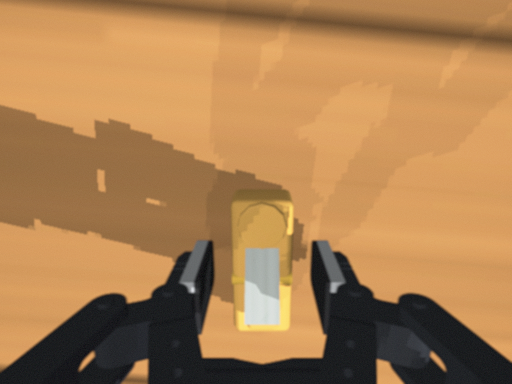

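```bash
python3 -m creep '[{"wx":0,"wy":0,"wz":0,"tx":0.002,"ty":0,"tz":-0.001,"claw":0.5},{"wx":0,"wy":0,"wz":0,"tx":0.002,"ty":0,"tz":-0.001,"claw":0.8},{"wx":0,"wy":0,"wz":0,"tx":0.002,"ty":0,"tz":-0.001,"claw":0.8},{"wx":0,"wy":0,"wz":0,"tx":0.002,"ty":0,"tz":-0.001,"claw":0.8},{"wx":0,"wy":0,"wz":0,"tx":0.002,"ty":0,"tz":-0.001,"claw":0.8},{"wx":0,"wy":0,"wz":0,"tx":0.002,"ty":0,"tz":-0.001,"claw":0.8}]' 30
```

```text
clock: 14.75
position: [0.5348, -0.2659, 0.0202]
tool_rot: [-0.377, 1.569, -0.287]
force: [-1.8, 0.6, 5.6]
grip_width: 0.0253
```

```bash
python3 -m creep '[{"wx":0,"wy":0,"wz":0,"tx":-0.005,"ty":0,"tz":0,"claw":0.8},{"wx":0,"wy":0,"wz":0,"tx":-0.02,"ty":0,"tz":0,"claw":0.8},{"wx":0,"wy":0,"wz":0,"tx":-0.05,"ty":0,"tz":0,"claw":0.8},{"wx":0,"wy":0,"wz":0,"tx":-0.08,"ty":0,"tz":0,"claw":0.8},{"wx":0,"wy":0,"wz":0,"tx":-0.08,"ty":0,"tz":0,"claw":0.8}]' 30; python3 - <<'E'
from h import *
rel([.498,-.032,.10],.081)
cv2.imwrite('pics/w15.png',bot.grab_frame('wrist'))
cv2.imwrite('pics/sd15.png',bot.grab_frame('side'))
crop('pics/sd15.png','pics/sd15c.png',250,180,120,100,6)
E
```

```text
clock: 15.25
position: [0.5364, -0.2668, 0.1048]
tool_rot: [-0.445, 1.563, -0.355]
force: [0.4, 0.5, -1.8]
grip_width: 0.0254
shift mm [  4.  237.3 -17.1] turn [0.53 0.39 0.18] | at [ 0.5364 -0.2668  0.1048] F [ 0.4  0.5 -1.8] w 0.0254 t 15.25
```

View pics/w15.png

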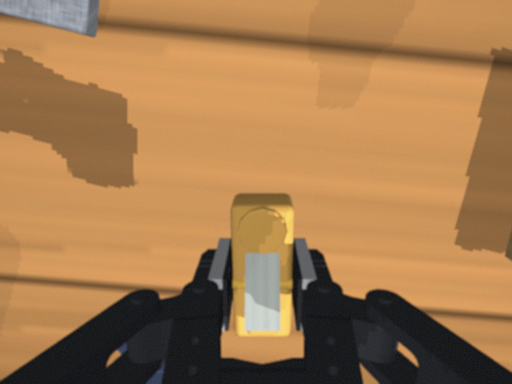

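View pics/sd15c.png

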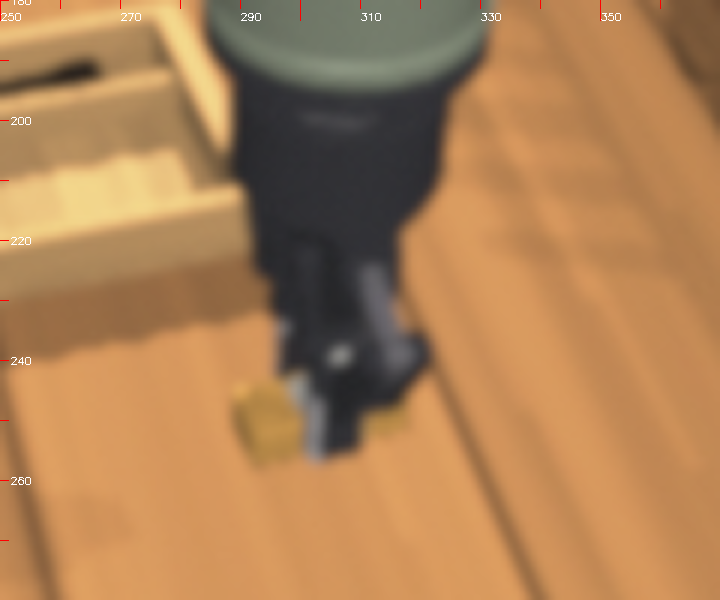

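```bash
python3 -m creep '[{"wx":0.5,"wy":0.4,"wz":0.2,"tx":-0.01,"ty":0.035,"tz":-0.003,"claw":0.8},{"wx":0.5,"wy":0.4,"wz":0.2,"tx":-0.01,"ty":0.075,"tz":-0.006,"claw":0.8},{"wx":0.5,"wy":0.4,"wz":0.2,"tx":-0.01,"ty":0.12,"tz":-0.01,"claw":0.8},{"wx":0.5,"wy":0.4,"wz":0.2,"tx":-0.01,"ty":0.165,"tz":-0.014,"claw":0.8},{"wx":0.5,"wy":0.4,"wz":0.2,"tx":-0.01,"ty":0.205,"tz":-0.017,"claw":0.8},{"wx":0.5,"wy":0.4,"wz":0.2,"tx":-0.01,"ty":0.23,"tz":-0.017,"claw":0.8},{"wx":0.5,"wy":0.4,"wz":0.2,"tx":-0.01,"ty":0.237,"tz":-0.017,"claw":0.8},{"wx":0.5,"wy":0.4,"wz":0.2,"tx":-0.01,"ty":0.237,"tz":-0.017,"claw":0.8}]' 30; python3 - <<'E'
from h import *
rel([.498,-.032,.027],.081)
cv2.imwrite('pics/w16.png',bot.grab_frame('wrist'))
E
```

```text
clock: 16.15
position: [0.4964, -0.0306, 0.1108]
tool_rot: [2.672, 1.566, 2.756]
force: [0.2, -0.5, -0.7]
grip_width: 0.0256
shift mm [83.8 -1.7  1.9] turn [ 0.16 -0.26 -0.13] | at [ 0.4964 -0.0306  0.1108] F [ 0.2 -0.5 -0.7] w 0.0256 t 16.15
```

View pics/w16.png

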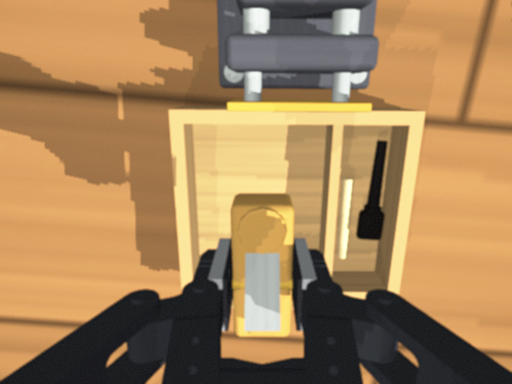

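```bash
python3 -m creep '[{"wx":0.1,"wy":-0.2,"wz":-0.1,"tx":0.02,"ty":-0.0015,"tz":0.002,"claw":0.8},{"wx":0.1,"wy":-0.2,"wz":-0.1,"tx":0.045,"ty":-0.0015,"tz":0.002,"claw":0.8},{"wx":0.1,"wy":-0.2,"wz":-0.1,"tx":0.065,"ty":-0.0015,"tz":0.002,"claw":0.8},{"wx":0.1,"wy":-0.2,"wz":-0.1,"tx":0.075,"ty":-0.0015,"tz":0.002,"claw":0.8},{"wx":0.1,"wy":-0.2,"wz":-0.1,"tx":0.080,"ty":-0.0015,"tz":0.002,"claw":0.8},{"wx":0.1,"wy":-0.2,"wz":-0.1,"tx":0.081,"ty":-0.0015,"tz":0.002,"claw":0.8}]' 30; python3 - <<'E'
from h import *
rel([.498,-.032,.027],.081)
cv2.imwrite('pics/w17.png',bot.grab_frame('wrist'))
E
```

```text
clock: 16.8
position: [0.4983, -0.0337, 0.0298]
tool_rot: [-3.07, 1.57, -2.99]
force: [-0.8, -0.2, -1.0]
grip_width: 0.0253
shift mm [ 2.8  1.7 -0.2] turn [-0.09 -0.06  0.  ] | at [ 0.4983 -0.0337  0.0298] F [-0.8 -0.2 -1. ] w 0.0253 t 16.8
```

View pics/w17.png

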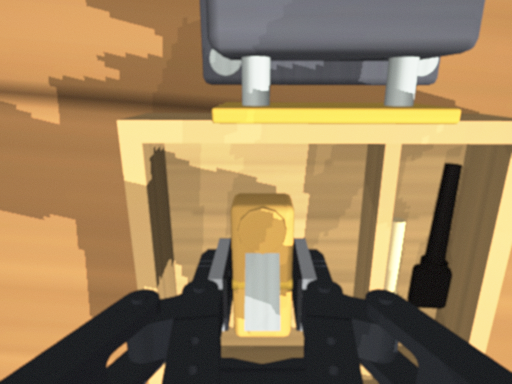

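```bash
python3 -m creep '[{"wx":0,"wy":0,"wz":0,"tx":0.001,"ty":0,"tz":0,"claw":0.8},{"wx":0,"wy":0,"wz":0,"tx":0.002,"ty":0,"tz":0,"claw":0.8},{"wx":0,"wy":0,"wz":0,"tx":0.003,"ty":0,"tz":0,"claw":0.8}]' 30 | grep -E 'pos|force';python3 -m creep '[{"wx":0,"wy":0,"wz":0,"tx":0.0008,"ty":0,"tz":0,"claw":0.8}]' 30| grep -E 'pos|force'
```

```text
position: [0.4988, -0.0334, 0.0275]
force: [-0.8, -0.4, -1.7]
position: [0.4989, -0.0334, 0.0268]
force: [-0.7, 0.7, -1.0]
```

```bash
python3 -m creep '[{"wx":0,"wy":0,"wz":0,"tx":0.0007,"ty":0,"tz":0,"claw":0.8},{"wx":0,"wy":0,"wz":0,"tx":0.001,"ty":0,"tz":0,"claw":0.8}]' 30| grep -E 'pos|force'
```

```text
position: [0.4989, -0.0334, 0.0262]
force: [-4.3, 0.6, 17.4]
```

```bash
python3 -m creep '[{"wx":0,"wy":0,"wz":0,"tx":0,"ty":0,"tz":0,"claw":0.75},{"wx":0,"wy":0,"wz":0,"tx":0,"ty":0,"tz":0,"claw":0.6},{"wx":0,"wy":0,"wz":0,"tx":0,"ty":0,"tz":0,"claw":0.52},{"wx":0,"wy":0,"wz":0,"tx":0,"ty":0,"tz":0,"claw":0.52},{"wx":0,"wy":0,"wz":0,"tx":0,"ty":0,"tz":0,"claw":0.52}]'; python3 - <<'E'
from h import *
rel([.498,-.032,.027],.081)
cv2.imwrite('pics/w18.png',bot.grab_frame('wrist'))
E
```

```text
clock: 17.95
position: [0.4989, -0.0333, 0.0261]
tool_rot: [0.083, 1.57, 0.163]
force: [0.1, 0.7, -0.3]
grip_width: 0.041
shift mm [-0.9  1.4 -0.8] turn [-0.05  0.04 -0.  ] | at [ 0.4989 -0.0333  0.0261] F [ 0.1  0.7 -0.3] w 0.041 t 17.95
```

View pics/w18.png

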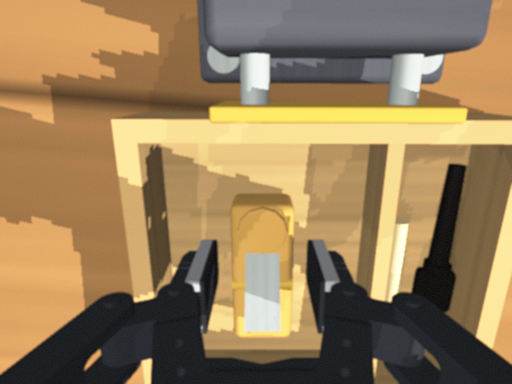

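Released. Lift straight up, then check.

```bash
python3 -m creep '[{"wx":0,"wy":0,"wz":0,"tx":-0.01,"ty":0,"tz":0,"claw":0.52},{"wx":0,"wy":0,"wz":0,"tx":-0.03,"ty":0,"tz":0,"claw":0.52},{"wx":0,"wy":0,"wz":0,"tx":-0.07,"ty":0,"tz":0,"claw":0.52},{"wx":0,"wy":0,"wz":0,"tx":-0.11,"ty":0,"tz":0,"claw":0.52},{"wx":0,"wy":0,"wz":0,"tx":-0.15,"ty":0,"tz":-0.01,"claw":0.3},{"wx":0,"wy":0,"wz":0,"tx":-0.19,"ty":0,"tz":-0.02,"claw":0},{"wx":0,"wy":0,"wz":0,"tx":-0.22,"ty":0,"tz":-0.02,"claw":0},{"wx":0,"wy":0,"wz":0,"tx":-0.22,"ty":0,"tz":-0.02,"claw":0}]'; python3 - <<'E'
from h import *
import pickle
rel([.498,-.032,.027],.081)
c=bot.get_calibration('wrist');cv2.imwrite('pics/w19.png',bot.grab_frame('wrist'));pickle.dump(c,open('w19.pkl','wb'))
cv2.imwrite('pics/sd19.png',bot.grab_frame('side'));cv2.imwrite('pics/sc19.png',bot.grab_frame('scene'))
crop('pics/w19.png','pics/w19c.png',190,80,190,145,4)
crop('pics/sd19.png','pics/sd19c.png',180,160,130,90,6)
E
```

```text
clock: 18.8
position: [0.48, -0.0351, 0.2504]
tool_rot: [0.112, 1.564, 0.192]
force: [-0.1, 0.2, -0.9]
grip_width: 0.0852
shift mm [223.5   1.5  16.6] turn [-0.07  0.4  -0.04] | at [ 0.48   -0.0351  0.2504] F [-0.1  0.2 -0.9] w 0.0852 t 18.8
```

View pics/w19c.png

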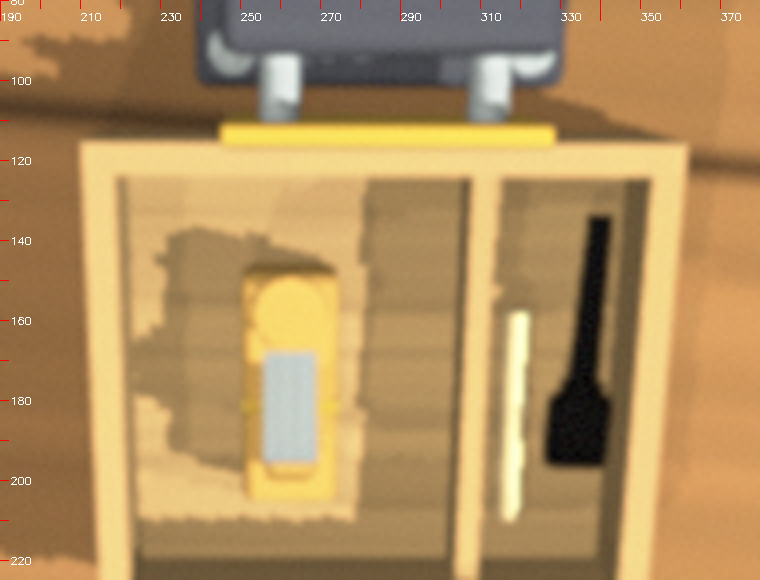

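View pics/sd19c.png

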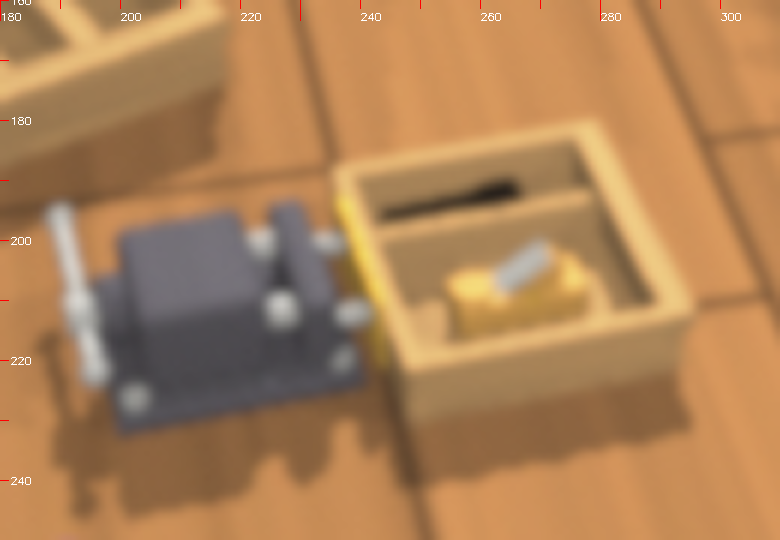

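View pics/sc19.png

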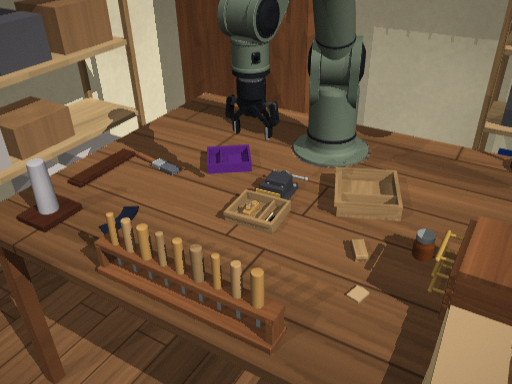

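```bash
python3 - <<'E'
from fit import *
import pickle
C['w']=pickle.load(open('w19.pkl','rb'));w='w';z=.034
T=[(w,(-.065,-.075,z),(209.8,115.5)),(w,(-.065,.075,z),(362.2,115.8))]
F=[(w,(0,-.04,.045),(245,116.3)),(w,(0,.04,.045),(328.8,116.3))]
R=[fit(Q,[.5,0,0])[0] for Q in(T,F)];print(R)
t,f=R;d=t-f;c,s=np.cos(f[2]),np.sin(f[2]);print('along',c*d[0]+s*d[1],'lat',-s*d[0]+c*d[1],np.degrees(d[2]))
E
```

```text
[array([ 0.49620894, -0.01037283,  0.07778827]), array([ 0.4310171 , -0.01536787,  0.07968753])]
along 0.06538258426265559 lat -0.00021029774752229138 -0.10881938386896996
```

```bash
python3 -c "
from workcell import bot
print(bot.job_done(), bot.observe()['clock'])"
```

```text
the job is handed in; nothing more can be done
the job is handed in; nothing more can be done
```

The tray is drawn up against the vise's brass face, and the thumb plane lies sole down in the wide bay. I handed the job in at about 19 s.

- **Tray:** I hooked both open fingertips behind the far lip of the small beech tray and dragged it 85 mm. Dragging took about 4–5 N. Part-way along I let go once to check the alignment from above, then hooked it again for the last 24 mm.
- **Pressing:** Wrist force rose to 13–14.6 N. Less friction, that is about 9–10 N on the face, which agrees with 2.3–2.7 mm of spring travel. I then backed off gently.
- **Plane:** I gripped it with 30 N and lowered it until contact. The downward force read 17 N for a moment at touchdown. I then opened the fingers only partly so they stayed clear of the bay walls.

**Last checks:** The wrist picture puts the tray at the face, within about 0.4 mm of contact, off centre by about 0.2 mm and out of square by about 0.1°. The soundpost and peg are still in their bay. The bystanders in the final scene picture look unmoved, and the gripper is clear of everything.

**What disagreed:**
- The first scene and side camera estimates of the tray's offset differed from the wrist camera's by about 3 mm. I used the wrist camera.
- While pressing, the tool tilted about 1° and pushed up on the lip with 2–3 N. The side view showed no visible lift of the tray, but it was too blurred to rule out a slight one.

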